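Knife-edge balance check of centrifuge rotors

ROBOT

A 6-joint arm with a two-finger parallel gripper is mounted at the origin on the work surface. World frame = base frame: x ahead of the robot, y to its left, z up, the work surface at z = 0. Lengths are in m, angles in degrees, forces in N, time in s.
With the tool pointing down it reaches from about 0.4 to 0.825 m from the base axis. Payload 7 kg.
Tool frame: the origin (TCP) lies midway between the tips of the shut fingers; the grasp point (between the pads) lies 19 mm behind it; z points along the fingers, y is the line along which they close (so a half turn about z gives the same grasp; the last joint's range is limited). The gripper opens to 88 mm and grips with 3 to 60 N. Pads are 19 mm wide; open, the fingers measure 130 mm over their backs; the gripper's body (78 mm by 193 mm) begins 47 mm behind the grasp point.
Start: joints at [86.236, 20.546, 0.682, 0, -70.136, -16.507], TCP at [0.234, 0.633, 0.193] pointing down, gripper open.
Joint ranges: [-176.03, 176.03], [-82.01, 121.73], [-58.28, 71.71], [-173.87, 95.51], [-174.79, -0.11], [-173.66, 173.66]. Speed limits (degrees/s): [136.94, 136.94, 172.46, 180, 180, 180].

INTERFACE

Orientations are given as [roll, pitch, yaw] about the fixed x, y, z axes, in that order (R = Rz(yaw) Ry(pitch) Rx(roll)).
In Python, from plant import telemetry, viewer, workorder gives the robot as it stands. The module is installed in compiled form; this text tells all that it offers.
- The arm moves only by the tool carry_out, never from a script. Its argument "rows" is a list of rows, each a list of 6 numbers: the shift along the tool's x, y, z in m, then the turn, a rotation vector about the tool's x, y, z in rad. In form: [[tx, ty, tz, ax, ay, az], ...]. A call has 1 to 8 rows; each row is the pose to reach, as a shift and turn from the pose commanded when the call began, along the tool's axes at that moment; what a row does not reach only later rows make up. A row lasts 1/8 s, in which the tool goes at most 62.5 mm and 10.7 degrees, less where a joint would pass 70% of its speed; a pose out of reach is approached as far as the arm can. A call with a gripper value outside its range is refused whole. "grip" is the gripper's target within -1 to 1 (fully open at 1, half-way at 0, shut at -1), set as the call begins (left out, the last holds). The fingers move at their own pace and stop on an object; the grip force is fixed at half the most. Time passes only in rows, so rows that repeat a pose let the fingers close. It gives the time, the measured TCP pose, the force, the opening and the grip force at its end, in the units of the state.
- telemetry.get_obs(): the state, without advancing time (a new reading comes with each control period).
- viewer.snapshot(name): name is "scene" or "top" or "wrist"; returns the picture (480x640x3 uint8, red, green, blue); there is no depth.
- viewer.camera_info(name): a dict with "intrinsics" (3x3 intrinsics, pixels), "k1" (the pictures are not rectified: a ray, as slopes to the right and down, at radius r is drawn at 1 + k1 r^2 times it, then the intrinsics apply), "extrinsics" (4x4, takes a point from camera to world coordinates); the wrist camera has in their place "tool_from_camera" (4x4, takes a point from camera to tool coordinates, whose origin is the TCP and whose axes are the flange's). Camera axes: x right, y down, z forward; pixel columns grow to the right and rows downward; lengths in m; the calibration is good to about 2 mm. A picture is of the moment at which its call begins: read the wrist's pose just before it. camera_info takes no time and is no camera call.
- workorder.close_job(): hands the job in; it is judged then, once.
The state is a dict: "clock": time; "joint_pos": joint angles; "qvel": joint speeds; "tau": joint torques, N m; "tool_pos": TCP position; "orientation": TCP orientation; "force": force on the tool from outside, world axes, zero at the start; "moment": the same for the moment, N m; "opening": finger opening in m; "gripper_force": force on a finger pad.
Only numpy, scipy, OpenCV 4.12 (cv2) and the standard library are available. Lean on these libraries where they do the work, as an engineer would, in place of code of your own. Each camera call takes 0.05 s, during which the arm holds its last target. There are 200 camera calls.

TASK

Check the three centrifuge rotors in the white rack one at a time on the knife-edge stand: lay the arbor gently across both edges, with the yellow line turned 30 degrees or more from upright because any heavy side has settled at the bottom, and let go to see whether the rotor stays put or rolls. Before fetching the next, hang a rotor that stays put in any free place of the green rack, or put one that rolls into the red bin. Do not drop a rotor, and leave the jar, the glass and the slide box where they are.

Things in the scene. Friction and masses are not known exactly. Their poses are not given: they have to be found in the camera images.
- rotor_a_mid (a point): navy-blue centrifuge rotor, a disc 70 mm in diameter and 18 mm thick on a steel arbor 8 mm in diameter and 100 mm long (50 mm each side), 0.18 kg. The point is the disc's centre; y runs along the arbor, z along the yellow line on its faces and rim (up in the white rack; a heavy side lies opposite it). Flat faces with black bores and bosses 17 mm wide, 4 mm proud. All look alike
- rotor_b_mid (a point): another rotor, same size, look and axes as rotor_a. How many are off-centre, and how far, varies: an unseen flaw (rotor_a_flaw etc. in the rules, reported nowhere). Let go on the edges, a balanced one stays as left (creeps under 4 degrees in 1 s); an off-centre one rolls at least 15 degrees within 1 s towards yellow line up, often past it, rolling 7 mm per 100 degrees
- rotor_c_mid (a point): another rotor, same size, look and axes as rotor_a. To grasp: pinch the two faces near the rim from above, fingers pointing at the arbor; there is room for fingertips down to 28 mm inside the rim (the arbor begins 31 mm inside it). In the racks and on the stand the plates and edges lie lower than that, 33 mm and more to each side of the disc's mid-plane
- rack_in: white rack where the rotors hang at the start. Base 216 x 94 mm; two upright plates 6 mm thick at y = -36 and +36 mm, tops 54 mm high, with V-notches 24 mm wide and 12 mm deep at x = -76, 0, +76 mm. A rotor hangs with its arbor along y in a pair of notches, centre 47.7 mm above the bench, at y = 0. Fixed. Origin: centre of its underside on the bench; x along the row of notches, z up
- rack_ok: green rack for rotors that stay put, empty at the start, of the same sizes and axes as the white rack. Fixed. Origin: centre of its underside on the bench
- stand_edges (a point): knife-edge stand: two level steel edges 140 mm long, 72 mm apart, tops 3 mm wide and 62 mm above the bench; brass end stops 8 mm higher. The point is midway between and along the edges, at their tops; y runs along them. A rotor lies with its arbor along x (either way), centre 4 mm above this point, within 10 mm of x = 0. Grey base 112 x 160 mm, 42 mm below. Brittle edges. Fixed
- reject_bin: red open bin for off-centre rotors, 130 x 260 mm (x by y) and 45 mm high outside, walls 4 mm, floor 4 to 5 mm thick; all three would fit side by side, arbors along x. A rotor stood on its rim on the floor has its centre about 39 mm above the bench. Fixed. Origin: centre of its underside on the bench
- jar_mid (a point): bystander: clear specimen jar with a yellow cap, 48 mm in diameter, 62 mm high; the point is its centre
- slide_box_mid (a point): bystander: white and blue slide box, 102 x 90 x 34 mm; the point is its centre
- coplin_mid (a point): bystander: upright open glass staining jar, 48 mm in diameter, 86 mm high; the point is its centre

How it is judged:
By the outcome, as a careful person would: the job done as asked, in the order asked, and still so for the second after the job is handed in, with the robot touching nothing.
It also fails if it takes over 72 s, if anything falls off the work surface, if the arm or the gripper's body presses on something with over 40 N, if the wrist force passes 120 N, or if a joint passes its speed limit or range.

## Working session

There is one attempt and no reset: what is moved stays moved. The work goes in short steps, Python scripts to look and compute and a tool call to move; the robot and the scene stay as the last step left them, time stands still between calls to the robot, and variables do not carry over. Pictures are saved under pics/ and viewed, at most 10 in all, crops included, and the job is handed in when it is done.

Besides the shell and the picture viewer there is one more tool, called after "Call:" by a JSON object that holds its "fn" and its "kwargs", one argument or row to a line. carry_out: Moves the arm, as the interface text tells. Its arguments: {"type":"object","properties":{"rows":{"type":"array"},"grip":{"type":"number"}},"required":["rows"]}

```bash
mkdir -p pics
python3 - <<'E'
from plant import telemetry, viewer
import cv2, numpy as np
np.set_printoptions(precision=4,suppress=True)
print(telemetry.get_obs())
for n in("scene","top","wrist"):
    print(n,viewer.camera_info(n))
for n in("scene","top"):
    cv2.imwrite(f"pics/{n}0.png",viewer.snapshot(n)[:,:,::-1])
E
```

```text
{'clock': 0.0, 'joint_pos': array([ 86.2347,  20.594 ,   0.6326,  -0.0197, -70.1348, -16.5078]), 'qvel': array([-0.0369, -0.029 ,  0.0386,  0.0585, -0.0872,  0.0622]), 'tau': array([ -0.0003, -58.2716,  29.3039,   6.9965,   0.0068,  -0.0002]), 'tool_pos': array([0.2337, 0.6327, 0.1924]), 'orientation': array([179.9025,  -0.0096, -20.2798]), 'force': array([ 0.5962, -0.6393, -0.0545]), 'moment': array([-0.0193,  0.0287,  0.0049]), 'gripper_force': 0.0, 'opening': 0.08756881172035604}
scene {'intrinsics': array([[468.616 ,   0.    , 335.3188],
       [  0.    , 468.616 , 238.424 ],
       [  0.    ,   0.    ,   1.    ]]), 'k1': -0.12752040006264628, 'extrinsics': array([[-0.2593,  0.612 , -0.7471,  1.1866],
       [ 0.9658,  0.1601, -0.2041,  0.1561],
       [-0.0053, -0.7745, -0.6326,  0.5897],
       [ 0.    ,  0.    ,  0.    ,  1.    ]])}
top {'intrinsics': array([[585.7177,   0.    , 320.6849],
       [  0.    , 585.7177, 241.1755],
       [  0.    ,   0.    ,   1.    ]]), 'k1': -0.18440791193028516, 'extrinsics': array([[-0.0125, -0.9975,  0.0692,  0.522 ],
       [-0.9999,  0.0122, -0.0058,  0.0082],
       [ 0.0049, -0.0693, -0.9976,  1.3384],
       [ 0.    ,  0.    ,  0.    ,  1.    ]])}
wrist {'intrinsics': array([[395.6231,   0.    , 317.3827],
       [  0.    , 395.6231, 238.6275],
       [  0.    ,   0.    ,   1.    ]]), 'k1': -0.07385590486676548, 'tool_from_camera': array([[-0.    , -0.959 , -0.2833,  0.0767],
       [ 1.    , -0.0004,  0.0011,  0.0001],
       [-0.0011, -0.2833,  0.959 , -0.1909],
       [ 0.    ,  0.    ,  0.    ,  1.    ]])}
```

View pics/top0.png

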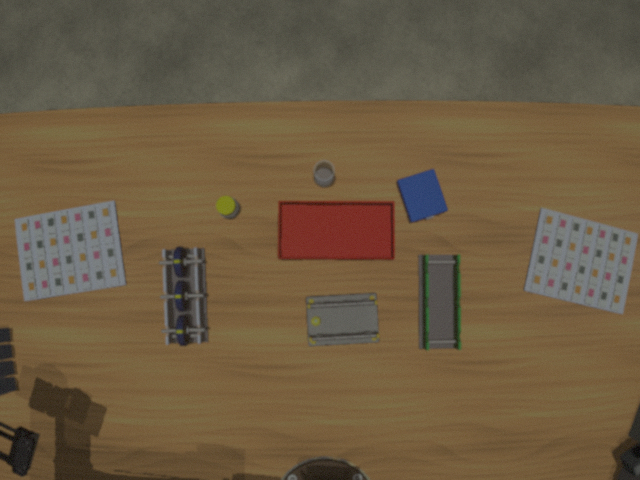

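View pics/scene0.png

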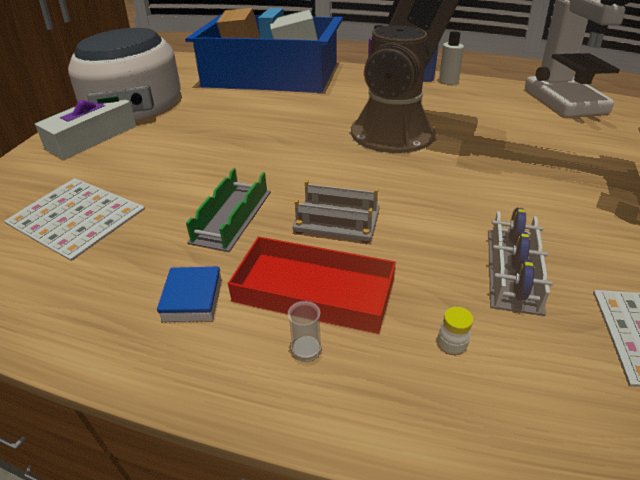

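Top view: the white rack is at about (184,296), the stand at (343,320), the red bin at (336,230) and the green rack at (440,302). The jar is at (228,207), the glass at (324,174) and the slide box at (422,195). Next I'll enlarge the working area and take wrist-camera measurements.

```bash
cat > h.py <<'E'
import numpy as np, cv2
from scipy.spatial.transform import Rotation as R
from plant import telemetry, viewer
np.set_printoptions(precision=4,suppress=True)
def pose():
    o=telemetry.get_obs(); return np.array(o["tool_pos"]),R.from_euler("xyz",o["orientation"],degrees=True)
def cam(name,p=None,r=None):
    c=viewer.camera_info(name)
    if name!="wrist": return c,np.array(c["extrinsics"])
    T=np.eye(4);T[:3,:3]=r.as_matrix();T[:3,3]=p
    return c,T@np.array(c["tool_from_camera"])
def dist(c): return np.array([c["k1"],0,0,0,0.])
def pix2w(name,uv,z,p=None,r=None):
    c,T=cam(name,p,r)
    n=cv2.undistortPoints(np.array(uv,float).reshape(-1,1,2),np.array(c["intrinsics"]),dist(c)).reshape(-1,2)
    d=np.c_[n,np.ones(len(n))]@T[:3,:3].T
    return T[:3,3]+d*((np.asarray(z)-T[2,3])/d[:,2])[:,None]
def w2pix(name,X,p=None,r=None):
    c,T=cam(name,p,r);Ti=np.linalg.inv(T)
    return cv2.projectPoints(np.array(X,float).reshape(-1,1,3),cv2.Rodrigues(Ti[:3,:3])[0],Ti[:3,3],np.array(c["intrinsics"]),dist(c))[0].reshape(-1,2)
def down(yaw,tilt=0): # tool down, tool x at yaw; tilt about the tool y axis
    return R.from_euler("xyz",[180,0,yaw],degrees=True)*R.from_rotvec([0,np.radians(tilt),0])
def go(pt,rt,p0=None,r0=None):
    if p0 is None:p0,r0=pose()
    print("row",np.round(r0.inv().apply(np.array(pt)-p0),4),np.round((r0.inv()*rt).as_rotvec(),3))
E
python3 - <<'E'
from h import *
im=cv2.imread("pics/top0.png")
c=cv2.resize(im[195:355,150:470],None,fx=2.5,fy=2.5,interpolation=cv2.INTER_CUBIC)
c=cv2.convertScaleAbs(c,alpha=1.7)
cv2.imwrite("pics/c1.png",c)
hsv=cv2.cvtColor(im,cv2.COLOR_BGR2HSV)
red=cv2.inRange(hsv,(0,150,60),(8,255,255))|cv2.inRange(hsv,(172,150,60),(180,255,255))
red[:, :250]=0
k=max(cv2.findContours(red,0,2)[0],key=cv2.contourArea)
b=cv2.boxPoints(cv2.minAreaRect(k));print(b);print(pix2w("top",b,[.045]*4))
E
```

```text
[[278. 201.]
 [394. 201.]
 [394. 259.]
 [278. 259.]]
[[ 0.7026  0.0946  0.045 ]
 [ 0.6998 -0.1642  0.045 ]
 [ 0.5702 -0.1614  0.045 ]
 [ 0.5734  0.0955  0.045 ]]
```

View pics/c1.png

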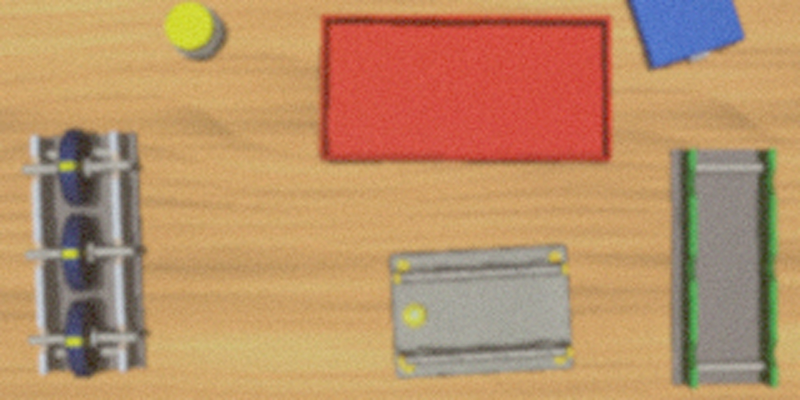

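The enlarged view shows the yellow rim marks of the rotors at crop pixels (68,166), (71,253) and (75,341). The stand's end stops are near (402,267), (555,257), (404,365) and (568,354). The green plates are at columns 692 and 773, rows 150 to 385.

Run:
```python
from h import *
f=lambda l:np.array(l,float)/2.5+[150,195]
Y=pix2w("top",f([(68,166),(71,253),(75,341)]),[.0827]*3);print("yellow",Y)
A=pix2w("top",f([(25,169),(138,163),(27,255),(143,248),(28,341),(145,333)]),[.0477]*6);print("arbor",A, (A[::2]+A[1::2])/2)
S=pix2w("top",f([(402,267),(555,257),(404,365),(568,354)]),[.068]*4);print("stops",S,S.mean(0))
G=pix2w("top",f([(692,150),(773,150),(692,385),(773,385)]),[.054]*4);print("green",G,G.mean(0))
# wrist poses: over white rack, stand; look: camera offset 0.077 along tool x, looking back toward -x tilted
```

```text
yellow [[0.569  0.3123 0.0827]
 [0.4938 0.3097 0.0827]
 [0.4178 0.3068 0.0827]]
arbor [[0.568  0.3601 0.0477]
 [0.5724 0.2574 0.0477]
 [0.4913 0.3583 0.0477]
 [0.4971 0.2532 0.0477]
 [0.4148 0.3579 0.0477]
 [0.422  0.252  0.0477]] [[0.5702 0.3087 0.0477]
 [0.4942 0.3057 0.0477]
 [0.4184 0.3049 0.0477]]
stops [[ 0.479   0.0238  0.068 ]
 [ 0.4858 -0.1089  0.068 ]
 [ 0.3943  0.0231  0.068 ]
 [ 0.4016 -0.119   0.068 ]] [ 0.4402 -0.0452  0.068 ]
green [[ 0.5777 -0.2334  0.054 ]
 [ 0.5766 -0.3065  0.054 ]
 [ 0.3706 -0.2297  0.054 ]
 [ 0.3685 -0.3024  0.054 ]] [ 0.4734 -0.268   0.054 ]
```

Run:
```python
from h import *
go([.50,.309,.20],down(2.5))
```

```text
row [ 0.362   0.2114 -0.0071] [ 0.002  0.    -0.398]
```

Call:
{"fn": "carry_out", "kwargs": {
  "rows": [
    [0.362, 0.211, -0.007, 0, 0, -0.398],
    [0.362, 0.211, -0.007, 0, 0, -0.398],
    [0.362, 0.211, -0.007, 0, 0, -0.398],
    [0.362, 0.211, -0.007, 0, 0, -0.398],
    [0.362, 0.211, -0.007, 0, 0, -0.398],
    [0.362, 0.211, -0.007, 0, 0, -0.398],
    [0.362, 0.211, -0.007, 0, 0, -0.398],
    [0.362, 0.211, -0.007, 0, 0, -0.398]
  ],
  "grip": 0.3
}}

```text
clock: 1.1
tool_pos: [0.5017, 0.3072, 0.2]
orientation: [180.0, 0.0, 2.3]
force: [-0.4, 0.1, 0.6]
opening: 0.0571
gripper_force: 0.0
```

Run:
```python
from h import *
p,r=pose();print(p,r.as_euler("xyz",True),telemetry.get_obs()["opening"],telemetry.get_obs()["joint_pos"])
np.savez("w1.npz",p=p,q=r.as_quat())
im=viewer.snapshot("wrist")[:,:,::-1];cv2.imwrite("pics/w1.png",im)
```

```text
[0.5017 0.3072 0.2   ] [179.9606   0.033    2.3075] 0.05711926449309312 [ 50.5125  12.2242 -10.0238   0.0018 -67.8034  41.7944]
```

View pics/w1.png

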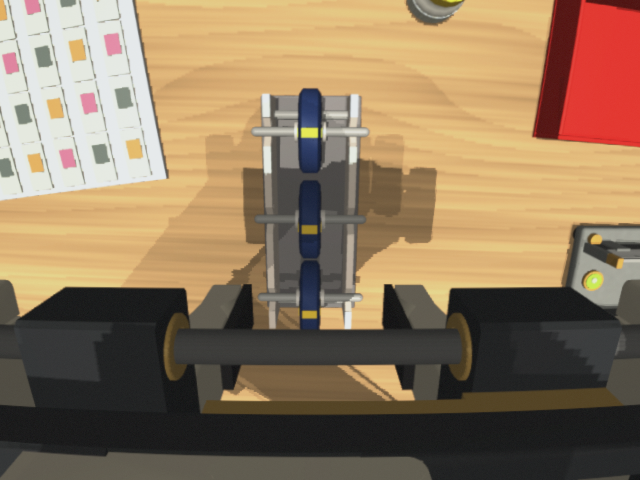

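The wrist view shows the three rotors with arbor ends at (254,131)-(367,131), (258,218)-(365,218) and (262,297)-(361,297). The discs sit at about column 310.

Run:
```python
from h import *
d=np.load("w1.npz");p=d["p"];r=R.from_quat(d["q"])
A=pix2w("wrist",[(254,131.5),(367,131.5),(258,218),(365,218),(262,297),(361,297)],[.0477]*6,p,r);print(A,(A[::2]+A[1::2])/2)
print(pix2w("wrist",[(310,132),(310,229),(310,314)],[.0827]*3,p,r))
print(pix2w("wrist",[(569,318)],[.02],p,r))
```

```text
[[0.5687 0.3628 0.0477]
 [0.5725 0.2676 0.0477]
 [0.4938 0.3593 0.0477]
 [0.4976 0.2639 0.0477]
 [0.4169 0.3558 0.0477]
 [0.4206 0.2619 0.0477]] [[0.5706 0.3152 0.0477]
 [0.4957 0.3116 0.0477]
 [0.4188 0.3089 0.0477]]
[[0.5709 0.3151 0.0827]
 [0.4949 0.3124 0.0827]
 [0.419  0.3097 0.0827]]
[[0.3898 0.0297 0.02  ]]
```

Run:
```python
from h import *
go([.5707,.315,.06],down(2.3))
```

```text
row [ 0.0701 -0.0038  0.1399] [0.    0.001 0.001]
```

Call:
{"fn": "carry_out", "kwargs": {
  "rows": [
    [0.05, -0.004, 0.0, 0, 0, 0],
    [0.07, -0.004, 0.04, 0, 0, 0],
    [0.07, -0.004, 0.09, 0, 0, 0],
    [0.07, -0.004, 0.12, 0, 0, 0],
    [0.07, -0.004, 0.132, 0, 0, 0],
    [0.07, -0.004, 0.14, 0, 0, 0],
    [0.07, -0.004, 0.14, 0, 0, 0]
  ]
}}

```text
clock: 2.02
tool_pos: [0.5702, 0.3175, 0.061]
orientation: [-180.0, -0.0, 2.6]
force: [0.1, 0.2, 0.4]
opening: 0.057
gripper_force: 0.0
```

Call:
{"fn": "carry_out", "kwargs": {
  "rows": [
    [0, 0, 0, 0, 0, 0],
    [0, 0, 0, 0, 0, 0],
    [0, 0, 0, 0, 0, 0],
    [0, 0, 0, 0, 0, 0],
    [0, 0, 0, 0, 0, 0],
    [0, 0, 0, 0, 0, 0]
  ],
  "grip": -1
}}

```text
clock: 2.78
tool_pos: [0.5701, 0.3169, 0.0603]
orientation: [180.0, 0.0, 2.5]
force: [1.3, -0.2, 0.2]
opening: 0.0033
gripper_force: 0.0
```

The fingers closed to 3 mm with no rotor between them, so I'll look before moving.

Run:
```python
from h import *
p,r=pose();print(p,r.as_euler("xyz",True),telemetry.get_obs()["opening"])
w=viewer.snapshot("wrist")[:,:,::-1];s=viewer.snapshot("scene")[:,:,::-1]
c=cv2.resize(s[150:330,420:600],(400,400),interpolation=cv2.INTER_CUBIC)
w2=cv2.resize(w[0:480,80:560],(400,400))
cv2.imwrite("pics/x1.png",np.hstack([w2,c]))
```

```text
[0.5701 0.3169 0.0603] [179.9989   0.0009   2.5309] 0.00334333662868889
```

View pics/x1.png

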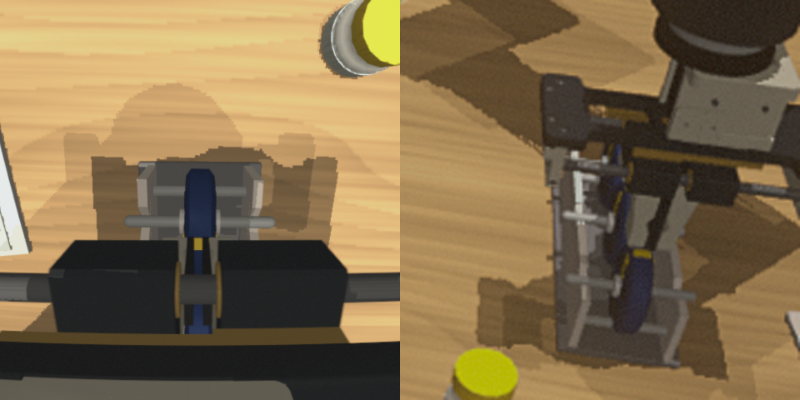

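Run:
```python
from h import *
p,r=pose()
P=[[.5707,.315,.0477],[.5707,.315,.0827],[.569,.365,.0477],[.5727,.265,.0477],[.6057,.3165,.0477],list(p),list(p+[0,0,.019]),[.598,.316,.069]]
u=w2pix("wrist",P,p,r);print((u-[80,0])*400/480)
c,T=cam("wrist",p,r);print(T[:3,3])
w=viewer.snapshot("wrist")[:,:,::-1];cv2.imwrite("pics/x2.png",cv2.resize(w[150:400,220:420],None,fx=3,fy=2.4,interpolation=cv2.INTER_CUBIC))
```

```text
[[200.3284 222.0741]
 [200.8617 244.1486]
 [124.4721 221.293 ]
 [276.0321 222.2455]
 [200.5258 169.671 ]
 [197.3504 229.9693]
 [197.3458 242.5011]
 [201.1127 190.3299]]
[0.6467 0.3203 0.2512]
```

View pics/x2.png

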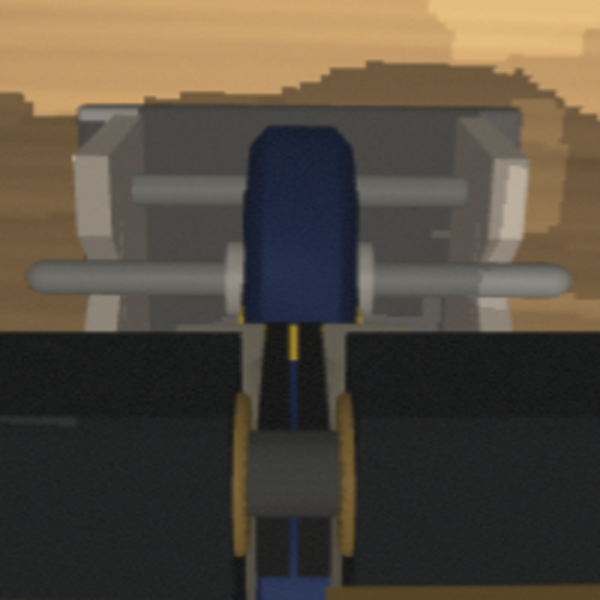

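The fingers appear to have closed just above the rim, so the tip height needs checking against the scene camera.

Run:
```python
from h import *
p,r=pose()
u=w2pix("scene",[[.5707,.315,.0477],[.5707,.315,.0827],[.57,.317,.06],[.57,.317,.083],[.57,.317,.15]]);print((u-[420,150])/.45)
p0,r0=pose()
# where the finger front edge (+9.5mm in x) projects, wrist, in x2.png pixels
for h in (0,.01,.02,.025,.03,.04):
    q=[p+r.apply([x,0,-h]) for x in(.0095,-.0095)]
    print(h,((w2pix("wrist",q,p,r)-[220,150])*[3,2.4]).round(0).tolist())
w=cv2.cvtColor(viewer.snapshot("scene"),cv2.COLOR_RGB2BGR)
cv2.imwrite("pics/x3.png",cv2.resize(w[200:300,480:580],(600,600),interpolation=cv2.INTER_CUBIC))
```

```text
[[229.3392 286.6737]
 [241.1557 252.4364]
 [236.0636 274.6872]
 [243.935  251.9619]
 [268.2247 180.5838]]
0 [[290.0, 261.0], [290.0, 343.0]]
0.01 [[290.0, 277.0], [290.0, 363.0]]
0.02 [[290.0, 295.0], [290.0, 384.0]]
0.025 [[290.0, 305.0], [290.0, 396.0]]
0.03 [[290.0, 315.0], [290.0, 408.0]]
0.04 [[290.0, 338.0], [290.0, 435.0]]
```

View pics/x3.png

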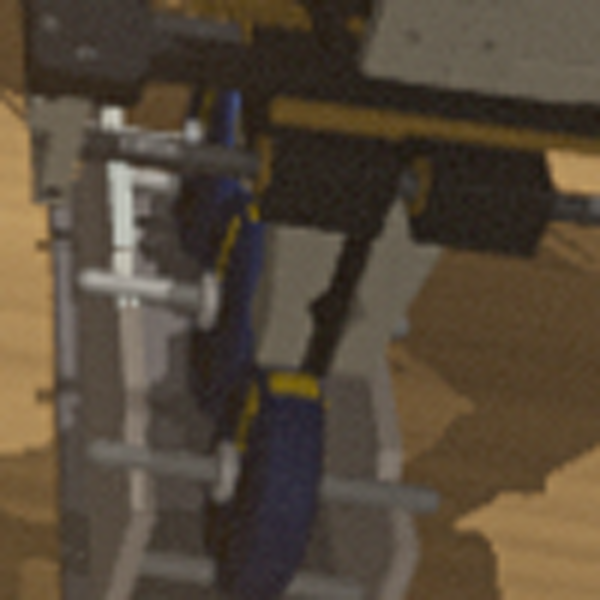

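The wrist geometry (tip edge at row 285 in w1, 140 px gap for a 57 mm opening) puts the fingertips about 36 mm behind the reported TCP. I'll open the fingers and go lower in stages, watching the force.

Call:
{"fn": "carry_out", "kwargs": {
  "rows": [
    [0, -0.001, 0, 0, 0, 0],
    [0, -0.001, 0, 0, 0, 0],
    [0, -0.001, 0, 0, 0, 0],
    [0, -0.001, 0.005, 0, 0, 0],
    [0, -0.001, 0.012, 0, 0, 0],
    [0, -0.001, 0.02, 0, 0, 0],
    [0, -0.001, 0.024, 0, 0, 0],
    [0, -0.001, 0.024, 0, 0, 0]
  ],
  "grip": 0.1
}}

```text
clock: 3.98
tool_pos: [0.5699, 0.3177, 0.0358]
orientation: [180.0, 0.0, 2.5]
force: [-0.5, 0.2, 0.2]
opening: 0.0482
gripper_force: 0.0
```

Call:
{"fn": "carry_out", "kwargs": {
  "rows": [
    [0, 0, 0, 0, 0, 0],
    [0, 0, 0, 0, 0, 0],
    [0, 0, 0, 0, 0, 0],
    [0, 0, 0, 0, 0, 0]
  ],
  "grip": -1
}}

```text
clock: 4.47
tool_pos: [0.5702, 0.3178, 0.0366]
orientation: [180.0, -0.0, 2.5]
force: [0.0, 0.0, 0.7]
opening: 0.0176
gripper_force: 30.0
```

Call:
{"fn": "carry_out", "kwargs": {
  "rows": [
    [0, 0, 0, 0, 0, 0],
    [0, 0, 0, 0, 0, 0],
    [0, 0, 0.004, 0, 0, 0],
    [0, 0, 0.007, 0, 0, 0],
    [0, 0, 0.007, 0, 0, 0]
  ],
  "grip": -0.4
}}

```text
clock: 5.1
tool_pos: [0.5698, 0.3177, 0.0288]
orientation: [180.0, 0.0, 2.5]
force: [-0.4, -0.1, 0.1]
opening: 0.0266
gripper_force: 0.0
```

Call:
{"fn": "carry_out", "kwargs": {
  "rows": [
    [0, 0, 0, 0, 0, 0],
    [0, 0, 0, 0, 0, 0],
    [0, 0, 0, 0, 0, 0]
  ],
  "grip": -1
}}

```text
clock: 5.48
tool_pos: [0.5701, 0.318, 0.0294]
orientation: [-180.0, -0.0, 2.5]
force: [0.1, 1.3, -0.5]
opening: 0.0177
gripper_force: 30.0
```

Call:
{"fn": "carry_out", "kwargs": {
  "rows": [
    [0, 0, -0.03, 0, 0, 0],
    [0, 0, -0.08, 0, 0, 0],
    [0, 0, -0.13, 0, 0, 0],
    [0, 0, -0.14, 0, 0, 0],
    [0, 0, -0.14, 0, 0, 0]
  ]
}}

```text
clock: 6.1
tool_pos: [0.5699, 0.318, 0.1696]
orientation: [-179.9, -0.0, 2.5]
force: [-0.9, 0.3, -2.0]
opening: 0.0177
gripper_force: 30.0
```

Run:
```python
from h import *
o=telemetry.get_obs();p,r=pose();print(p,r.as_euler("xyz",True),o["opening"],o["gripper_force"],o["force"])
np.savez("w2.npz",p=p,q=r.as_quat())
w=viewer.snapshot("wrist")[:,:,::-1];cv2.imwrite("pics/w2.png",w)
go([.43,-.04,.16],down(-87.5,0))
```

```text
[0.5699 0.318  0.1696] [-179.9437   -0.0209    2.5215] 0.017691212878266915 29.9770550429821 [-0.8788  0.2571 -1.9554]
row [-0.1549  0.3511  0.0086] [0.002 0.001 1.571]
```

Run:
```python
from h import *
go([.44,.02,.20],down(-87,0))
```

```text
row [-0.1423  0.2916 -0.0314] [0.002 0.001 1.562]
```

Call:
{"fn": "carry_out", "kwargs": {
  "rows": [
    [-0.142, 0.292, -0.031, 0, 0, 1.562],
    [-0.142, 0.292, -0.031, 0, 0, 1.562],
    [-0.142, 0.292, -0.031, 0, 0, 1.562],
    [-0.142, 0.292, -0.031, 0, 0, 1.562],
    [-0.142, 0.292, -0.031, 0, 0, 1.562],
    [-0.142, 0.292, -0.031, 0, 0, 1.562],
    [-0.142, 0.292, -0.031, 0, 0, 1.562],
    [-0.142, 0.292, -0.031, 0, 0, 1.562]
  ]
}}

```text
clock: 7.15
tool_pos: [0.4399, 0.0192, 0.1987]
orientation: [179.8, -0.0, -83.8]
force: [0.2, 0.6, -1.8]
opening: 0.0173
gripper_force: 30.0
```

Run:
```python
from h import *
p,r=pose();print(p,r.as_euler("xyz",True),telemetry.get_obs()["qvel"])
np.savez("w3.npz",p=p,q=r.as_quat())
w=viewer.snapshot("wrist")[:,:,::-1];cv2.imwrite("pics/w3.png",w)
go([.44,.02,.20],down(-87,0))
```

```text
[0.4399 0.0192 0.1987] [179.8348  -0.0356 -83.82  ] [  0.2994   0.3945   0.1559  -0.0353   0.0724 -85.319 ]
row [-0.0007 -0.0002 -0.0014] [ 0.003 -0.001  0.046]
```

View pics/w3.png

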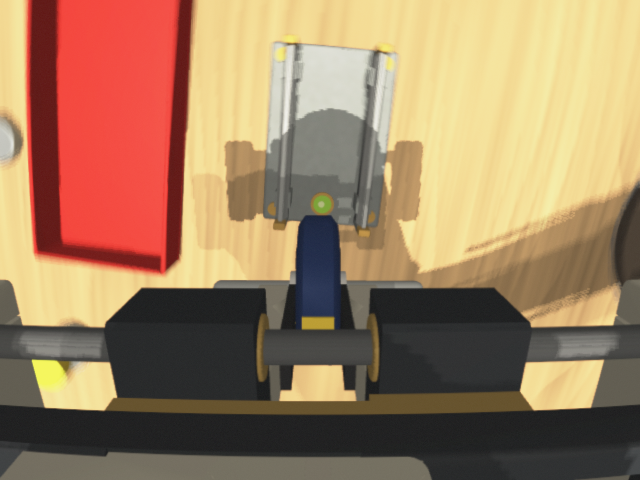

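The wrist view shows the stand with its left edge running (290,45)-(279,222) and its right edge (384,50)-(364,230). The rotor is held with its line up in the fingers.

Run:
```python
from h import *
d=np.load("w3.npz");p=d["p"];r=R.from_quat(d["q"])
S=pix2w("wrist",[(290,42),(384,48),(279,225),(364,232)],[.066]*4,p,r);print(S,S.mean(0))
for a,b in((0,2),(1,3)):
    v=S[b]-S[a];print(np.degrees(np.arctan2(-v[0],v[1])),np.linalg.norm(v))
print(np.linalg.norm(S[0]-S[1]))
```

```text
[[ 0.4747 -0.1145  0.066 ]
 [ 0.4033 -0.1182  0.066 ]
 [ 0.4709  0.029   0.066 ]
 [ 0.3987  0.0274  0.066 ]] [ 0.4369 -0.0441  0.066 ]
1.5027742331041398 0.14352820356699342
1.8222966762134176 0.14566008564232824
0.07149821003937931
```

Run:
```python
from h import *
rt=down(-87.8,40)
for z in(.11,.072,.067):go(np.array([.438,-.044,z])+rt.apply([0,0,.0183]),rt)
print(down(-87.8).apply([1,0,0]),rt.apply([0,0,1]))
```

```text
row [0.0745 0.0085 0.1027] [-0.018  0.697  0.059]
row [0.0745 0.0084 0.1407] [-0.018  0.697  0.059]
row [0.0744 0.0084 0.1457] [-0.018  0.697  0.059]
[ 0.0384 -0.9993  0.    ] [ 0.0247 -0.6423 -0.766 ]
```

Call:
{"fn": "carry_out", "kwargs": {
  "rows": [
    [0.02, 0.002, 0.03, -0.005, 0.18, 0.02],
    [0.05, 0.005, 0.06, -0.01, 0.36, 0.04],
    [0.075, 0.008, 0.103, -0.018, 0.54, 0.059],
    [0.075, 0.008, 0.103, -0.018, 0.697, 0.059],
    [0.075, 0.008, 0.103, -0.018, 0.697, 0.059],
    [0.075, 0.008, 0.103, -0.018, 0.697, 0.059],
    [0.075, 0.008, 0.103, -0.018, 0.697, 0.059]
  ]
}}

```text
clock: 8.07
tool_pos: [0.4418, -0.0556, 0.0976]
orientation: [-179.7, -39.8, -87.1]
force: [0.1, -1.1, -1.2]
opening: 0.0175
gripper_force: 30.0
```

Run:
```python
from h import *
o=telemetry.get_obs();p,r=pose();print(p,o["joint_pos"],o["force"], "centre",p+r.apply([0,0,-.0183]))
rt=down(-87.8,40)
print(rt.as_euler("xyz",True),r.as_euler("xyz",True))
for z in(.075,.068,.066):go(np.array([.438,-.044,z])+rt.apply([0,0,.0183]),rt)
```

```text
[ 0.4418 -0.0556  0.0976] [ 45.7584  14.0753 -49.5263  32.9839 -60.2576 -68.102 ] [ 0.1098 -1.0845 -1.2265] centre [ 0.4411 -0.0439  0.1117]
[180.  -40.  -87.8] [-179.7366  -39.8077  -87.065 ]
row [-0.0235  0.0034  0.0281] [-0.013  0.003  0.01 ]
row [-0.0279  0.0035  0.0335] [-0.013  0.003  0.01 ]
row [-0.0292  0.0035  0.035 ] [-0.013  0.003  0.01 ]
```

Call:
{"fn": "carry_out", "kwargs": {
  "rows": [
    [-0.012, 0.002, 0.014, -0.006, 0.003, 0.01],
    [-0.02, 0.003, 0.024, -0.013, 0.003, 0.01],
    [-0.025, 0.003, 0.03, -0.013, 0.003, 0.01],
    [-0.0275, 0.0035, 0.033, -0.013, 0.003, 0.01],
    [-0.028, 0.0035, 0.0335, -0.013, 0.003, 0.01],
    [-0.028, 0.0035, 0.0335, -0.013, 0.003, 0.01]
  ]
}}

```text
clock: 8.82
tool_pos: [0.4385, -0.0556, 0.0539]
orientation: [180.0, -40.1, -87.8]
force: [0.0, -0.1, -2.1]
opening: 0.018
gripper_force: 30.0
```

Run:
```python
from h import *
o=telemetry.get_obs();p,r=pose();print(p,r.as_euler("xyz",True),o["force"], "centre",p+r.apply([0,0,-.0183]))
s=cv2.cvtColor(viewer.snapshot("scene"),cv2.COLOR_RGB2BGR);cv2.imwrite("pics/s1.png",s)
u=w2pix("scene",[[.438,-.044,.066]]);print(u)
```

```text
[ 0.4385 -0.0556  0.0539] [179.9926 -40.1015 -87.7748] [ 0.0084 -0.0824 -2.088 ] centre [ 0.4381 -0.0438  0.0679]
[[337.1556 195.897 ]]
```

Centre is 2 mm above the edges; lower gently.

Call:
{"fn": "carry_out", "kwargs": {
  "rows": [
    [-0.0005, 0, 0.0006, 0, 0, 0],
    [-0.0008, 0, 0.001, 0, 0, 0],
    [-0.0011, 0, 0.0013, 0, 0, 0],
    [-0.0013, 0, 0.0015, 0, 0, 0],
    [-0.0013, 0, 0.0015, 0, 0, 0]
  ]
}}

```text
clock: 9.5
tool_pos: [0.4384, -0.0557, 0.0517]
orientation: [180.0, -40.1, -87.8]
force: [0.3, 0.5, -2.6]
opening: 0.0177
gripper_force: 30.0
```

Call:
{"fn": "carry_out", "kwargs": {
  "rows": [
    [-0.0003, 0, 0.0004, 0, 0, 0],
    [-0.0003, 0, 0.0004, 0, 0, 0]
  ]
}}

```text
clock: 9.75
tool_pos: [0.4385, -0.0557, 0.0514]
orientation: [180.0, -40.1, -87.8]
force: [-1.0, 0.8, 0.8]
opening: 0.0177
gripper_force: 30.0
```

Call:
{"fn": "carry_out", "kwargs": {
  "rows": [
    [-0.0003, 0, 0.0004, 0, 0, 0],
    [-0.0003, 0, 0.0004, 0, 0, 0]
  ]
}}

```text
clock: 10.0
tool_pos: [0.4386, -0.0558, 0.0511]
orientation: [180.0, -40.1, -87.8]
force: [-2.3, 2.5, 4.7]
opening: 0.0178
gripper_force: 30.0
```

Call:
{"fn": "carry_out", "kwargs": {
  "rows": [
    [0.0003, 0, -0.0004, 0, 0, 0],
    [0.0003, 0, -0.0004, 0, 0, 0]
  ]
}}

```text
clock: 10.25
tool_pos: [0.4384, -0.0557, 0.0513]
orientation: [180.0, -40.1, -87.8]
force: [-0.7, 0.7, 1.8]
opening: 0.0177
gripper_force: 30.0
```

Call:
{"fn": "carry_out", "kwargs": {
  "rows": [
    [0, 0, 0, 0, 0, 0],
    [0, 0, 0, 0, 0, 0],
    [0, 0, 0, 0, 0, 0],
    [0, 0, -0.02, 0, 0, 0],
    [0, 0, -0.05, 0, 0, 0],
    [0, 0, -0.06, 0, 0, 0]
  ],
  "grip": 0
}}

```text
clock: 11.0
tool_pos: [0.4376, -0.0157, 0.0977]
orientation: [-179.9, -40.0, -87.8]
force: [0.3, 0.6, -0.4]
opening: 0.0438
gripper_force: 0.0
```

```bash
cat > look.py <<'E'
import sys
from h import *
n=sys.argv[1]
o=telemetry.get_obs();p,r=pose();print(o["clock"],p,r.as_euler("xyz",True),o["opening"],o["force"])
np.savez(f"{n}.npz",p=p,q=r.as_quat())
w=cv2.cvtColor(viewer.snapshot("wrist"),cv2.COLOR_RGB2BGR);s=cv2.cvtColor(viewer.snapshot("scene"),cv2.COLOR_RGB2BGR)
cv2.imwrite(f"pics/{n}w.png",w);cv2.imwrite(f"pics/{n}s.png",s)
for nm,im,roi in(("scene",s,(300,160,375,235)),("wrist",w,(180,0,460,320))):
    x0,y0,x1,y1=roi;h=cv2.cvtColor(im[y0:y1,x0:x1],cv2.COLOR_BGR2HSV)
    for lab,lo,hi in(("yellow",(20,120,70),(32,255,255)),("blue",(108,90,20),(128,255,255))):
        m=cv2.inRange(h,lo,hi);k,_,st,ce=cv2.connectedComponentsWithStats(m)
        print(nm,lab,[(int(st[i,4]),(ce[i]+[x0,y0]).round(1).tolist(),(st[i,:4]+[x0,y0,0,0]).tolist()) for i in range(1,k) if st[i,4]>=5])
E
python3 look.py a1
```

```text
11.0 [ 0.4376 -0.0157  0.0977] [-179.9138  -40.0219  -87.7908] 0.04378118958338814 [ 0.2636  0.5612 -0.4266]
scene yellow [(15, [334.7, 180.4], [333, 179, 5, 4]), (7, [306.0, 181.0], [305, 180, 3, 3]), (33, [333.5, 189.1], [332, 185, 4, 9])]
scene blue [(7, [329.1, 181.6], [327, 181, 5, 2]), (26, [342.1, 183.8], [337, 181, 13, 9])]
wrist yellow [(64, [265.9, 148.3], [260, 146, 12, 6]), (60, [370.9, 148.0], [365, 146, 13, 5]), (47, [256.3, 187.8], [254, 182, 5, 12]), (41, [380.5, 187.8], [379, 182, 5, 12]), (276, [319.0, 217.5], [308, 212, 23, 12]), (16, [302.3, 221.4], [302, 217, 2, 11]), (12, [335.9, 222.0], [335, 217, 2, 11]), (24, [208.3, 316.4], [205, 313, 8, 7]), (21, [427.6, 315.7], [425, 313, 8, 6]), (7, [202.9, 316.1], [202, 314, 3, 5])]
wrist blue [(2875, [319.0, 247.4], [304, 189, 31, 112])]
```

Call:
{"fn": "carry_out", "kwargs": {
  "rows": [
    [0, 0, 0, 0, 0, 0],
    [0, 0, 0, 0, 0, 0],
    [0, 0, 0, 0, 0, 0],
    [0, 0, 0, 0, 0, 0],
    [0, 0, 0, 0, 0, 0],
    [0, 0, 0, 0, 0, 0],
    [0, 0, 0, 0, 0, 0]
  ]
}}

```text
clock: 11.98
tool_pos: [0.4369, -0.0171, 0.0971]
orientation: [180.0, -40.1, -87.8]
force: [0.6, -0.6, -0.3]
opening: 0.0438
gripper_force: 0.0
```

```bash
python3 look.py a2
python3 - <<'E'
import cv2,numpy as np
f=lambda n:np.vstack([cv2.resize(cv2.imread(f"pics/{n}s.png")[160:235,300:375],(300,300),interpolation=cv2.INTER_CUBIC),cv2.resize(cv2.imread(f"pics/{n}w.png")[20:320,170:470],(300,300))])
cv2.imwrite("pics/ab.png",np.hstack([f("a1"),f("a2")]))
E
```

```text
11.975 [ 0.4369 -0.0171  0.0971] [179.9746 -40.1075 -87.7709] 0.0438148603513154 [ 0.6169 -0.5713 -0.3345]
scene yellow [(16, [334.8, 180.5], [333, 179, 5, 4]), (8, [305.9, 180.9], [305, 180, 3, 3]), (34, [333.5, 189.2], [332, 185, 4, 9])]
scene blue [(9, [328.3, 181.8], [325, 181, 7, 3]), (21, [340.9, 183.1], [337, 181, 10, 6])]
wrist yellow [(63, [264.7, 149.7], [259, 147, 12, 6]), (67, [369.6, 149.4], [364, 146, 12, 7]), (42, [254.9, 188.9], [253, 184, 5, 12]), (40, [379.2, 189.0], [377, 184, 5, 12]), (290, [317.9, 219.2], [306, 213, 24, 13]), (14, [301.0, 224.5], [301, 218, 1, 14]), (21, [334.5, 223.8], [334, 219, 2, 11]), (12, [209.2, 316.6], [207, 313, 5, 7]), (6, [203.2, 315.7], [201, 315, 5, 3]), (34, [427.8, 316.6], [424, 314, 10, 6])]
wrist blue [(2914, [317.5, 249.0], [302, 190, 32, 112])]
```

View pics/ab.png

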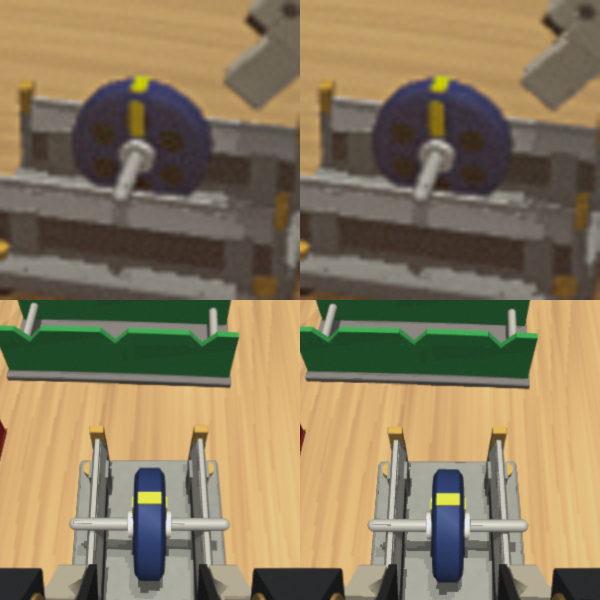

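In both frames the line is upright and the rotor is still, so it moved 40° either during the release or in the grip. I'll compare the arbor positions and the picture taken before release.

Run:
```python
from h import *
for n,px in(("a1",[(241,243.5),(399,243.5)]),("a2",[(240,244.5),(398,244.5)])):
    d=np.load(n+".npz");print(pix2w("wrist",px,[.066]*2,d["p"],R.from_quat(d["q"])).mean(0))
f=lambda n:cv2.resize(cv2.imread(n)[150:240,280:400],(600,450),interpolation=cv2.INTER_CUBIC)
cv2.imwrite("pics/s1c.png",f("pics/s1.png"))
im=cv2.imread("pics/s1.png");h=cv2.cvtColor(im[150:235,290:390],cv2.COLOR_BGR2HSV)
m=cv2.inRange(h,(20,100,60),(32,255,255));k,_,st,ce=cv2.connectedComponentsWithStats(m)
print([(int(st[i,4]),(ce[i]+[290,150]).round(1).tolist(),st[i,2:4].tolist()) for i in range(1,k) if st[i,4]>3])
for a in(0,40):
    s,c=np.sin(np.radians(a)),np.cos(np.radians(a));print(a,w2pix("scene",[[.447,-.044+q*s,.0665+q*c] for q in(.012,.034)]).tolist())
```

```text
[ 0.4372 -0.0475  0.066 ]
[ 0.437 -0.048  0.066]
[(7, [306.0, 181.0], [3, 3]), (10, [296.0, 200.5], [3, 4]), (13, [298.5, 221.1], [6, 3])]
0 [[335.9593429182387, 193.09427643101287], [335.9087186785919, 183.5933336508681]]
40 [[339.7695381282011, 194.84104875456165], [346.86172987327654, 188.61845967151856]]
```

View pics/s1c.png

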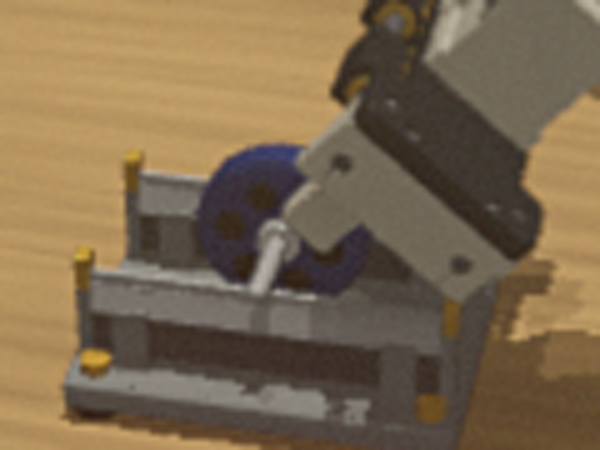

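Pictures so far: before release the line was hidden under the fingers (tilted 40°). Afterwards it was near upright and the arbor had shifted about 3.5 mm. I'll work out the angle numerically.

```bash
cat > ang.py <<'E'
import sys
from h import *
# angle of yellow rim patch (towards +y positive) from wrist image, stand at x=.437
def rim(n,uv,y,a0=-90,a1=90):
    d=np.load(n+".npz");p=d["p"];r=R.from_quat(d["q"])
    a=np.arange(a0,a1,.25);t=np.radians(a)
    P=np.c_[np.full(len(a),.437),y+.035*np.sin(t),.066+.035*np.cos(t)]
    e=np.linalg.norm(w2pix("wrist",P,p,r)-uv,axis=1);i=e.argmin();return a[i],e[i]
if __name__=="__main__":
    for n,uv,y in(("a1",(319,217.5),-.0475),("a2",(317.9,219.2),-.048)):print(n,rim(n,uv,y),rim(n,uv,-.0465))
    from scipy.optimize import minimize_scalar
    for y in(-.044,-.0478):
        for a in(-20,-10,0,10):
            t=np.radians(a);print(y,a,w2pix("scene",[[.446,y+.022*np.sin(t),.066+.022*np.cos(t)],[.437,y+.035*np.sin(t),.066+.035*np.cos(t)]]).round(1).tolist())
E
python3 ang.py; python3 look.py a3 | grep -E "yellow|^1"
```

```text
a1 (np.float64(-0.75), np.float64(1.7544257300294372)) (np.float64(-2.5), np.float64(1.7541875219051661))
a2 (np.float64(0.0), np.float64(1.412659266827341)) (np.float64(-2.5), np.float64(1.413201225185982))
-0.044 -20 [[332.4, 188.8], [331.3, 180.8]]
-0.044 -10 [[334.2, 188.6], [334.2, 180.5]]
-0.044 0 [[336.1, 188.8], [337.2, 180.7]]
-0.044 10 [[338.0, 189.2], [340.3, 181.3]]
-0.0478 -20 [[330.5, 188.5], [329.4, 180.5]]
-0.0478 -10 [[332.3, 188.4], [332.3, 180.2]]
-0.0478 0 [[334.2, 188.5], [335.3, 180.4]]
-0.0478 10 [[336.1, 188.9], [338.4, 181.1]]
12.075 [ 0.437  -0.0171  0.0971] [179.9771 -40.1097 -87.7652] 0.04401549544364163 [-0.6227  0.7078  0.5245]
scene yellow [(16, [334.8, 180.5], [333, 179, 5, 4]), (8, [305.9, 180.9], [305, 180, 3, 3]), (33, [333.5, 189.1], [332, 185, 4, 9])]
wrist yellow [(65, [264.7, 149.7], [259, 147, 12, 6]), (68, [369.5, 149.4], [364, 146, 12, 7]), (44, [254.9, 189.1], [253, 184, 5, 12]), (39, [379.3, 188.9], [377, 184, 5, 11]), (289, [317.9, 219.2], [306, 213, 24, 13]), (14, [301.0, 224.5], [301, 218, 1, 14]), (20, [334.5, 223.6], [334, 219, 2, 11]), (26, [208.6, 316.7], [206, 313, 7, 7]), (6, [202.2, 315.7], [201, 315, 4, 3]), (30, [429.6, 316.6], [426, 314, 9, 6])]
```

Run:
```python
from h import *
C=np.array([.4375,-.0475,.0657])
rt=down(-87.8,40);go(C+rt.apply([0,0,.0183]),rt)
r0=down(-87.8,0);p1=C+rt.apply([0,0,.0183])
for c in([.4375,-.044,.085],[.4375,-.044,.0665]):
    go(np.array(c)+r0.apply([0,0,.0183]),r0,p1,rt)
```

```text
row [0.003  0.0006 0.0619] [ 0.    -0.002  0.   ]
row [-0.002  -0.0001 -0.0213] [ 0.    -0.698 -0.   ]
row [-0.0139 -0.0001 -0.0071] [ 0.    -0.698 -0.   ]
```

Call:
{"fn": "carry_out", "kwargs": {
  "rows": [
    [0.003, 0.0006, 0.03, 0, 0, 0],
    [0.003, 0.0006, 0.055, 0, 0, 0],
    [0.003, 0.0006, 0.062, 0, 0, 0],
    [0.003, 0.0006, 0.062, 0, 0, 0],
    [0.003, 0.0006, 0.062, 0, 0, 0]
  ]
}}

```text
clock: 12.8
tool_pos: [0.4386, -0.0585, 0.0521]
orientation: [-179.9, -40.1, -87.8]
force: [0.3, -0.0, 0.2]
opening: 0.0437
gripper_force: 0.0
```

Call:
{"fn": "carry_out", "kwargs": {
  "rows": [
    [0, 0, 0, 0, 0, 0],
    [0, 0, 0, 0, 0, 0],
    [0, 0, 0, 0, 0, 0],
    [0, 0, 0, 0, 0, 0]
  ],
  "grip": -1
}}

```text
clock: 13.3
tool_pos: [0.4381, -0.0592, 0.0517]
orientation: [180.0, -40.1, -87.8]
force: [0.9, 0.9, 1.0]
opening: 0.0179
gripper_force: 30.0
```

Call:
{"fn": "carry_out", "kwargs": {
  "rows": [
    [0.0129, 0, -0.0153, 0, 0, 0],
    [0.01, 0, -0.018, 0, -0.18, 0],
    [0.006, 0, -0.02, 0, -0.36, 0],
    [0.002, 0, -0.021, 0, -0.54, 0],
    [-0.002, 0, -0.021, 0, -0.698, 0],
    [-0.008, 0, -0.014, 0, -0.698, 0],
    [-0.012, 0, -0.009, 0, -0.698, 0],
    [-0.0133, 0, -0.008, 0, -0.698, 0]
  ]
}}

```text
clock: 14.3
tool_pos: [0.4362, -0.0439, 0.048]
orientation: [179.8, -0.2, -87.7]
force: [-0.8, 0.3, -2.0]
opening: 0.0176
gripper_force: 30.0
```

```bash
python3 look.py b0 | grep -vE "blue"
python3 - <<'E'
from h import *
go(np.array([.4375,-.044,.0657])+down(-87.8).apply([0,0,.0183]),down(-87.8))
E
```

```text
14.3 [ 0.4362 -0.0439  0.048 ] [179.8147  -0.2477 -87.7105] 0.017592387248681177 [-0.7567  0.3139 -1.9988]
scene yellow [(14, [327.0, 188.4], [325, 186, 4, 6]), (5, [370.2, 209.6], [369, 209, 3, 2]), (10, [365.5, 230.0], [364, 229, 4, 3])]
wrist yellow [(370, [226.0, 134.0], [216, 125, 23, 25]), (374, [399.7, 133.8], [388, 125, 22, 25]), (557, [317.6, 263.2], [302, 255, 32, 18]), (36, [294.5, 268.5], [294, 260, 2, 19]), (34, [340.5, 268.0], [340, 260, 2, 17]), (21, [263.5, 316.7], [260, 314, 8, 6]), (18, [370.2, 316.8], [368, 314, 5, 6]), (5, [374.6, 318.0], [374, 317, 2, 3])]
row [ 0.0006 -0.0008  0.0011] [ 0.002 -0.004  0.002]
```

Call:
{"fn": "carry_out", "kwargs": {
  "rows": [
    [0.0003, 0, 0.0006, 0, -0.004, 0],
    [0.0003, 0, 0.0009, 0, -0.004, 0],
    [0.0003, 0, 0.0009, 0, -0.004, 0]
  ]
}}

```text
clock: 14.78
tool_pos: [0.4375, -0.0442, 0.0484]
orientation: [180.0, 0.1, -87.8]
force: [0.1, -0.5, -1.6]
opening: 0.0178
gripper_force: 30.0
```

Call:
{"fn": "carry_out", "kwargs": {
  "rows": [
    [0, 0, 0.0006, 0, 0, 0],
    [0, 0, 0.001, 0, 0, 0],
    [0, 0, 0.001, 0, 0, 0]
  ]
}}

```text
clock: 15.15
tool_pos: [0.4375, -0.0443, 0.0475]
orientation: [180.0, 0.1, -87.8]
force: [0.5, -0.1, 1.4]
opening: 0.0178
gripper_force: 30.0
```

Call:
{"fn": "carry_out", "kwargs": {
  "rows": [
    [0, 0, 0.0003, 0, 0, 0],
    [0, 0, 0.0003, 0, 0, 0]
  ]
}}

```text
clock: 15.4
tool_pos: [0.4376, -0.0444, 0.0473]
orientation: [-180.0, 0.1, -87.8]
force: [-1.5, 0.2, 5.6]
opening: 0.0179
gripper_force: 30.0
```

Call:
{"fn": "carry_out", "kwargs": {
  "rows": [
    [0, 0, -0.0003, 0, 0, 0],
    [0, 0, -0.0003, 0, 0, 0]
  ]
}}

```text
clock: 15.65
tool_pos: [0.4375, -0.0443, 0.0474]
orientation: [180.0, 0.1, -87.8]
force: [-1.7, -1.0, 4.1]
opening: 0.0179
gripper_force: 30.0
```

Call:
{"fn": "carry_out", "kwargs": {
  "rows": [
    [0, 0, 0, 0, 0, 0]
  ],
  "grip": 0.1
}}

```text
clock: 15.78
tool_pos: [0.4374, -0.0443, 0.0472]
orientation: [180.0, 0.1, -87.8]
force: [-0.6, -0.1, -0.9]
opening: 0.0229
gripper_force: 0.0
```

```bash
cat > trk.py <<'E'
import sys
from h import *
# yellow rim patch in the wrist picture -> rim point; prints pixel of large central yellow blob
def blob(n):
    p,r=pose();np.savez(n+".npz",p=p,q=r.as_quat());t=telemetry.get_obs()["clock"]
    w=cv2.cvtColor(viewer.snapshot("wrist"),cv2.COLOR_RGB2BGR);cv2.imwrite(f"pics/{n}w.png",w)
    h=cv2.cvtColor(w[100:400,285:350],cv2.COLOR_BGR2HSV);k,_,st,ce=cv2.connectedComponentsWithStats(cv2.inRange(h,(20,120,70),(32,255,255)))
    b=[(int(st[i,4]),(ce[i]+[285,100]).round(1).tolist(),st[i,2:4].tolist()) for i in range(1,k) if st[i,4]>30 and st[i,2]>8]
    s=cv2.cvtColor(viewer.snapshot("scene"),cv2.COLOR_RGB2BGR);cv2.imwrite(f"pics/{n}s.png",s)
    h=cv2.cvtColor(s[165:225,310:368],cv2.COLOR_BGR2HSV);k,_,st,ce=cv2.connectedComponentsWithStats(cv2.inRange(h,(20,110,60),(32,255,255)))
    c=[(int(st[i,4]),(ce[i]+[310,165]).round(1).tolist()) for i in range(1,k) if st[i,4]>3]
    print(round(t,3),telemetry.get_obs()["opening"].round(4),b,"| scene",c)
    return b
for n in sys.argv[1:]:blob(n)
E
python3 trk.py c1 c2
```

```text
Traceback (most recent call last):
  File "trk.py", line 14, in <module>
    for n in sys.argv[1:]:blob(n)
                          ~~~~^^^
  File "trk.py", line 12, in blob
    print(round(t,3),telemetry.get_obs()["opening"].round(4),b,"| scene",c)
                     ^^^^^^^^^^^^^^^^^^^^^^^^^^^^^^^^^^^^
AttributeError: 'float' object has no attribute 'round'
```

Call:
{"fn": "carry_out", "kwargs": {
  "rows": [
    [0, 0, 0, 0, 0, 0],
    [0, 0, 0, 0, 0, 0]
  ]
}}

```text
clock: 16.12
tool_pos: [0.4373, -0.0443, 0.0472]
orientation: [180.0, 0.1, -87.8]
force: [-0.3, -0.5, -0.2]
opening: 0.0467
gripper_force: 0.0
```

```bash
python3 trk.py c3 c4 c5 c6
```

```text
Traceback (most recent call last):
  File "trk.py", line 14, in <module>
    for n in sys.argv[1:]:blob(n)
                          ~~~~^^^
  File "trk.py", line 12, in blob
    print(round(t,3),telemetry.get_obs()["opening"].round(4),b,"| scene",c)
                     ^^^^^^^^^^^^^^^^^^^^^^^^^^^^^^^^^^^^
AttributeError: 'float' object has no attribute 'round'
```

Call:
{"fn": "carry_out", "kwargs": {
  "rows": [
    [0, 0, 0, 0, 0, 0],
    [0, 0, 0, 0, 0, 0]
  ]
}}

```text
clock: 16.48
tool_pos: [0.4373, -0.0443, 0.0473]
orientation: [180.0, 0.1, -87.8]
force: [0.5, 0.1, -0.1]
opening: 0.0483
gripper_force: 0.0
```

```bash
python3 trk.py c7
```

```text
Traceback (most recent call last):
  File "trk.py", line 14, in <module>
    for n in sys.argv[1:]:blob(n)
                          ~~~~^^^
  File "trk.py", line 12, in blob
    print(round(t,3),telemetry.get_obs()["opening"].round(4),b,"| scene",c)
                     ^^^^^^^^^^^^^^^^^^^^^^^^^^^^^^^^^^^^
AttributeError: 'float' object has no attribute 'round'
```

```bash
sed -i 's/telemetry.get_obs()\["opening"\].round(4)/round(float(telemetry.get_obs()["opening"]),4)/' trk.py
cat > off.py <<'E'
import sys
from h import *
from ang import rim
for n in sys.argv[1:]:
    w=cv2.imread(f"pics/{n}w.png");h=cv2.cvtColor(w[100:400,285:350],cv2.COLOR_BGR2HSV);k,_,st,ce=cv2.connectedComponentsWithStats(cv2.inRange(h,(20,120,70),(32,255,255)))
    b=[(ce[i]+[285,100]) for i in range(1,k) if st[i,4]>30 and st[i,2]>8]
    s=cv2.imread(f"pics/{n}s.png");h=cv2.cvtColor(s[165:225,310:368],cv2.COLOR_BGR2HSV);k,_,st,ce=cv2.connectedComponentsWithStats(cv2.inRange(h,(20,110,60),(32,255,255)))
    print(n,[(u.round(1).tolist(),[rim(n,u,-.0445-.00007*d) for d in(0,)]) for u in b],"scene",[(int(st[i,4]),(ce[i]+[310,165]).round(1).tolist()) for i in range(1,k) if st[i,4]>3])
E
python3 off.py b0 c1 c3 c7; python3 trk.py c8; python3 off.py c8
```

```text
b0 [([317.6, 263.2], [(np.float64(-40.5), np.float64(0.36815446434059973))])] scene [(15, [327.1, 188.6])]
c1 [([317.5, 269.5], [(np.float64(-38.0), np.float64(2.840845494638793))])] scene [(4, [326.5, 187.5])]
c3 [([317.3, 327.0], [(np.float64(-1.0), np.float64(0.9557807033576419))])] scene []
c7 [([317.8, 328.3], [(np.float64(0.0), np.float64(0.348632600902509))])] scene []
16.575 0.0483 [(52, [317.6, 328.4], [32, 2])] | scene []
c8 [([317.6, 328.4], [(np.float64(0.0), np.float64(0.685990839531411))])] scene []
```

The second test agrees with the first: the line went from -40° to upright within 0.35 s, so this rotor is off-centre and goes to the bin.

Call:
{"fn": "carry_out", "kwargs": {
  "rows": [
    [0, 0, 0, 0, 0, 0],
    [0, 0, 0, 0, 0, 0],
    [0, 0, 0, 0, 0, 0],
    [0, 0, 0, 0, 0, 0]
  ],
  "grip": -1
}}

```text
clock: 17.18
tool_pos: [0.4373, -0.0443, 0.0472]
orientation: [180.0, 0.1, -87.8]
force: [-1.0, -0.3, -0.3]
opening: 0.0176
gripper_force: 30.0
```

Run:
```python
from h import *
print(pix2w("top",[(324,170),(227,206)],[.086,.062]))
d=np.load("w3.npz")
print("bin corner",pix2w("wrist",[(36,252),(166,272)],[.045]*2,d["p"],R.from_quat(d["q"])))
rt=down(-90)
for c in([.636,.04,.13],[.636,.04,.045],[.636,.04,.0395]):go(np.array(c)-[0,0,.0183],rt)
```

```text
[[ 0.7635 -0.0082  0.086 ]
 [ 0.6908  0.2063  0.062 ]]
bin corner [[0.7022 0.0854 0.045 ]
 [0.5748 0.0913 0.045 ]]
row [-0.0767 -0.2018 -0.0644] [0.001 0.002 0.039]
row [-0.0766 -0.2018  0.0206] [0.001 0.002 0.039]
row [-0.0766 -0.2018  0.0261] [0.001 0.002 0.039]
```

Call:
{"fn": "carry_out", "kwargs": {
  "rows": [
    [0, 0, -0.05, 0, 0, 0],
    [-0.01, -0.03, -0.066, 0, 0, 0.039],
    [-0.03, -0.08, -0.066, 0, 0, 0.039],
    [-0.05, -0.13, -0.066, 0, 0, 0.039],
    [-0.07, -0.18, -0.066, 0, 0, 0.039],
    [-0.077, -0.202, -0.05, 0, 0, 0.039],
    [-0.077, -0.202, 0.0, 0, 0, 0.039],
    [-0.077, -0.202, 0.01, 0, 0, 0.039]
  ]
}}

```text
clock: 18.18
tool_pos: [0.633, 0.0396, 0.0332]
orientation: [179.5, -0.0, -90.1]
force: [0.3, -0.7, -1.6]
opening: 0.0173
gripper_force: 30.0
```

Call:
{"fn": "carry_out", "kwargs": {
  "rows": [
    [0, 0, 0.006, 0, 0, 0],
    [0, 0, 0.011, 0, 0, 0],
    [0, 0, 0.0145, 0, 0, 0],
    [0, 0, 0.0145, 0, 0, 0]
  ]
}}

```text
clock: 18.68
tool_pos: [0.6365, 0.0405, 0.0235]
orientation: [-180.0, 0.1, -90.0]
force: [0.2, -0.4, -2.1]
opening: 0.0175
gripper_force: 30.0
```

Call:
{"fn": "carry_out", "kwargs": {
  "rows": [
    [0, 0, 0.0015, 0, 0, 0],
    [0, 0, 0.0022, 0, 0, 0],
    [0, 0, 0.0022, 0, 0, 0]
  ]
}}

```text
clock: 19.05
tool_pos: [0.6362, 0.0404, 0.0206]
orientation: [180.0, 0.1, -90.0]
force: [0.4, 0.5, -2.1]
opening: 0.018
gripper_force: 30.0
```

Call:
{"fn": "carry_out", "kwargs": {
  "rows": [
    [0, 0, 0.0008, 0, 0, 0],
    [0, 0, 0.0008, 0, 0, 0]
  ]
}}

```text
clock: 19.3
tool_pos: [0.6364, 0.0405, 0.0201]
orientation: [180.0, 0.1, -90.0]
force: [0.1, -0.5, 1.0]
opening: 0.0178
gripper_force: 30.0
```

Call:
{"fn": "carry_out", "kwargs": {
  "rows": [
    [0, 0, 0, 0, 0, 0],
    [0, 0, 0, 0, 0, 0],
    [0, 0, 0, 0, 0, 0],
    [0, 0, -0.02, 0, 0, 0],
    [0, 0, -0.06, 0, 0, 0],
    [0, 0, -0.1, 0, 0, 0],
    [0, 0, -0.1, 0, 0, 0]
  ],
  "grip": -0.1
}}

```text
clock: 20.18
tool_pos: [0.6387, 0.0408, 0.1239]
orientation: [-179.6, 0.2, -90.0]
force: [-0.8, 0.1, -0.2]
opening: 0.0393
gripper_force: 0.0
```

Run:
```python
from h import *
p,r=pose();print(p,telemetry.get_obs()["clock"],telemetry.get_obs()["opening"])
t=cv2.cvtColor(viewer.snapshot("top"),cv2.COLOR_RGB2BGR);cv2.imwrite("pics/t1.png",t)
w=cv2.cvtColor(viewer.snapshot("wrist"),cv2.COLOR_RGB2BGR);cv2.imwrite("pics/binw.png",w)
h=cv2.cvtColor(w,cv2.COLOR_BGR2HSV);m=cv2.inRange(h,(108,90,20),(128,255,255));k,_,st,ce=cv2.connectedComponentsWithStats(m)
print([(st[i].tolist(),ce[i].round().tolist()) for i in range(1,k) if st[i,4]>150])
print(w2pix("wrist",[[.636,.0405,.039],[.636,.0405,.074]],p,r))
go([.4955,.3125,.13],down(2.4))
```

```text
[0.6387 0.0408 0.1239] 20.175 0.03933668002664902
[([307, 187, 26, 95, 1979], [320.0, 231.0])]
[[321.7628 231.9412]
 [322.0073 246.728 ]]
row [-0.272   0.1409 -0.0092] [-0.002  0.002 -1.613]
```

Call:
{"fn": "carry_out", "kwargs": {
  "rows": [
    [-0.272, 0.141, -0.01, 0, 0, -1.612],
    [-0.272, 0.141, -0.01, 0, 0, -1.612],
    [-0.272, 0.141, -0.01, 0, 0, -1.612],
    [-0.272, 0.141, -0.01, 0, 0, -1.612],
    [-0.272, 0.141, -0.01, 0, 0, -1.612],
    [-0.272, 0.141, -0.01, 0, 0, -1.612],
    [-0.272, 0.141, -0.01, 0, 0, -1.612],
    [-0.272, 0.141, -0.01, 0, 0, -1.612]
  ]
}}

```text
clock: 21.28
tool_pos: [0.4945, 0.312, 0.1289]
orientation: [180.0, 0.1, -3.7]
force: [-0.2, -0.1, 0.0]
opening: 0.0392
gripper_force: 0.0
```

Run:
```python
from h import *
p,r=pose();print(p,r.as_euler("xyz",True))
w=cv2.cvtColor(viewer.snapshot("wrist"),cv2.COLOR_RGB2BGR);cv2.imwrite("pics/r2w.png",w)
go([.4955,.3125,.0294],down(2.4))
```

```text
[0.4945 0.312  0.1289] [179.9956   0.128   -3.6921]
row [ 0.0011 -0.0006  0.0995] [-0.     0.002 -0.097]
```

Call:
{"fn": "carry_out", "kwargs": {
  "rows": [
    [0.001, -0.0006, 0.01, 0, 0, -0.097],
    [0.001, -0.0006, 0.04, 0, 0, -0.097],
    [0.001, -0.0006, 0.07, 0, 0, -0.097],
    [0.001, -0.0006, 0.09, 0, 0, -0.097],
    [0.001, -0.0006, 0.0995, 0, 0, -0.097],
    [0.001, -0.0006, 0.0995, 0, 0, -0.097],
    [0.001, -0.0006, 0.0995, 0, 0, -0.097]
  ]
}}

```text
clock: 22.2
tool_pos: [0.4968, 0.3134, 0.0316]
orientation: [-179.9, -0.0, 1.5]
force: [0.4, -0.4, -0.0]
opening: 0.0393
gripper_force: 0.0
```

Call:
{"fn": "carry_out", "kwargs": {
  "rows": [
    [0, 0, 0, 0, 0, 0],
    [0, 0, 0, 0, 0, 0],
    [0, 0, 0, 0, 0, 0],
    [0, 0, 0, 0, 0, 0]
  ],
  "grip": -1
}}

```text
clock: 22.7
tool_pos: [0.4965, 0.3131, 0.0313]
orientation: [-179.9, -0.0, 1.5]
force: [-0.6, -0.1, 3.3]
opening: 0.0178
gripper_force: 30.0
```

Call:
{"fn": "carry_out", "kwargs": {
  "rows": [
    [0, 0, -0.03, 0, 0, 0],
    [0, 0, -0.08, 0, 0, 0],
    [0, 0, -0.13, 0, 0, 0],
    [0, 0, -0.13, 0, 0, 0]
  ]
}}

```text
clock: 23.2
tool_pos: [0.4983, 0.3146, 0.1653]
orientation: [-179.6, -0.3, 1.5]
force: [-0.7, -0.0, -3.0]
opening: 0.0176
gripper_force: 30.0
```

Run:
```python
from h import *
p,r=pose();print(p,r.as_euler("xyz",True))
rt=down(-87.8,40)
go(np.array([.438,-.044,.14])+rt.apply([0,0,.0185]),rt)
go([.436,-.03,.13],down(-87.8))
```

```text
[0.4983 0.3146 0.1653] [-179.586    -0.3013    1.4986]
row [-0.0697  0.369   0.0364] [-0.551  0.55   1.486]
row [-0.0715  0.3431  0.0324] [-0.01   0.001  1.559]
```

Call:
{"fn": "carry_out", "kwargs": {
  "rows": [
    [-0.07, 0.369, 0.036, -0.55, 0.55, 1.486],
    [-0.07, 0.369, 0.036, -0.55, 0.55, 1.486],
    [-0.07, 0.369, 0.036, -0.55, 0.55, 1.486],
    [-0.07, 0.369, 0.036, -0.55, 0.55, 1.486],
    [-0.07, 0.369, 0.036, -0.55, 0.55, 1.486],
    [-0.07, 0.369, 0.036, -0.55, 0.55, 1.486],
    [-0.07, 0.369, 0.036, -0.55, 0.55, 1.486],
    [-0.07, 0.369, 0.036, -0.55, 0.55, 1.486]
  ]
}}

```text
clock: 24.2
tool_pos: [0.4349, -0.0591, 0.1238]
orientation: [176.0, -36.7, -76.7]
force: [1.1, -0.2, -1.0]
opening: 0.0177
gripper_force: 30.0
```

Call:
{"fn": "carry_out", "kwargs": {
  "rows": [
    [0, 0, 0, 0, 0, 0]
  ]
}}

```text
clock: 24.32
tool_pos: [0.436, -0.0573, 0.1229]
orientation: [175.7, -36.6, -76.1]
force: [-0.8, -0.4, -1.7]
opening: 0.018
gripper_force: 30.0
```

```bash
cat > st.py <<'E'
from h import *
import sys
off=float(sys.argv[1]);rt=down(-87.8,float(sys.argv[2]))
p,r=pose();print(p,r.as_euler("xyz",True),"centre",p-r.apply([0,0,off]))
for z in sys.argv[3:]:go(np.array([.4375,-.044,float(z)])+rt.apply([0,0,off]),rt)
E
python3 st.py .0164 40 .072 .067
```

```text
[ 0.436  -0.0573  0.1229] [175.7359 -36.6104 -76.1103] centre [ 0.4349 -0.0476  0.1361]
row [-0.0397 -0.0062  0.0493] [-0.052  0.053  0.162]
row [-0.0427 -0.0065  0.0533] [-0.052  0.053  0.162]
```

Call:
{"fn": "carry_out", "kwargs": {
  "rows": [
    [-0.01, -0.003, 0.012, -0.052, 0.053, 0.162],
    [-0.02, -0.006, 0.025, -0.052, 0.053, 0.162],
    [-0.03, -0.006, 0.038, -0.052, 0.053, 0.162],
    [-0.037, -0.006, 0.046, -0.052, 0.053, 0.162],
    [-0.041, -0.0065, 0.051, -0.052, 0.053, 0.162],
    [-0.042, -0.0065, 0.0525, -0.052, 0.053, 0.162],
    [-0.042, -0.0065, 0.0525, -0.052, 0.053, 0.162]
  ]
}}

```text
clock: 25.2
tool_pos: [0.4382, -0.0549, 0.057]
orientation: [-179.8, -39.9, -87.9]
force: [0.5, 0.7, -1.0]
opening: 0.0176
gripper_force: 30.0
```

```bash
python3 st.py .0164 40 .066
```

```text
[ 0.4382 -0.0549  0.057 ] [-179.8064  -39.8889  -87.9146] centre [ 0.4378 -0.0444  0.0696]
row [-0.0025  0.0003  0.0025] [-0.002  0.002 -0.002]
```

Call:
{"fn": "carry_out", "kwargs": {
  "rows": [
    [-0.001, 0, 0.001, 0, 0, 0],
    [-0.0018, 0, 0.0018, 0, 0, 0],
    [-0.0021, 0, 0.0021, 0, 0, 0],
    [-0.0021, 0, 0.0021, 0, 0, 0]
  ]
}}

```text
clock: 25.7
tool_pos: [0.4383, -0.0546, 0.0542]
orientation: [-179.8, -39.9, -87.9]
force: [-1.2, 2.2, 4.1]
opening: 0.0176
gripper_force: 30.0
```

Call:
{"fn": "carry_out", "kwargs": {
  "rows": [
    [-0.0003, 0, 0.0004, 0, 0, 0],
    [-0.0003, 0, 0.0004, 0, 0, 0]
  ]
}}

```text
clock: 25.95
tool_pos: [0.4384, -0.0547, 0.054]
orientation: [-179.8, -40.0, -87.9]
force: [-3.7, 3.6, 9.0]
opening: 0.0177
gripper_force: 30.0
```

Call:
{"fn": "carry_out", "kwargs": {
  "rows": [
    [0.0004, 0, -0.0005, 0, 0, 0],
    [0.0004, 0, -0.0005, 0, 0, 0]
  ]
}}

```text
clock: 26.2
tool_pos: [0.4383, -0.0546, 0.0542]
orientation: [-179.8, -39.9, -87.9]
force: [-0.5, 2.5, 4.1]
opening: 0.0179
gripper_force: 30.0
```

Call:
{"fn": "carry_out", "kwargs": {
  "rows": [
    [0.0002, 0, -0.0002, 0, 0, 0],
    [0.0002, 0, -0.0003, 0, 0, 0]
  ]
}}

```text
clock: 26.45
tool_pos: [0.4382, -0.0546, 0.0543]
orientation: [-179.8, -39.9, -87.9]
force: [0.7, -0.0, 0.7]
opening: 0.0175
gripper_force: 30.0
```

Call:
{"fn": "carry_out", "kwargs": {
  "rows": [
    [0, 0, 0, 0, 0, 0],
    [0, 0, 0, 0, 0, 0],
    [0, 0, -0.01, 0, 0, 0],
    [0, 0, -0.03, 0, 0, 0],
    [0, 0, -0.05, 0, 0, 0]
  ],
  "grip": 0
}}

```text
clock: 27.08
tool_pos: [0.4366, -0.0219, 0.0934]
orientation: [-179.8, -39.9, -87.9]
force: [0.2, -0.4, -0.0]
opening: 0.0435
gripper_force: 0.0
```

```bash
python3 trk.py d1;python3 off.py d1
```

```text
27.075 0.0439 [(278, [317.1, 219.5], [24, 12]), (218, [317.0, 377.1], [31, 19])] | scene [(16, [333.0, 180.5]), (37, [332.9, 189.1])]
d1 [([317.1, 219.5], [(np.float64(-11.0), np.float64(1.4854279781508692))]), ([317.0, 377.1], [(np.float64(89.75), np.float64(65.31940935338879))])] scene [(16, [333.0, 180.5]), (37, [332.9, 189.1])]
```

Call:
{"fn": "carry_out", "kwargs": {
  "rows": [
    [0, 0, 0, 0, 0, 0],
    [0, 0, 0, 0, 0, 0],
    [0, 0, 0, 0, 0, 0],
    [0, 0, 0, 0, 0, 0],
    [0, 0, 0, 0, 0, 0],
    [0, 0, 0, 0, 0, 0]
  ]
}}

```text
clock: 27.92
tool_pos: [0.4368, -0.0227, 0.0927]
orientation: [-179.8, -39.9, -87.9]
force: [-0.6, 0.3, 0.1]
opening: 0.0437
gripper_force: 0.0
```

```bash
python3 trk.py d2;python3 off.py d2;  python3 st.py .0164 40 .066
```

```text
27.925 0.0438 [(278, [317.1, 219.5], [24, 12]), (232, [316.8, 377.1], [30, 19])] | scene [(16, [333.0, 180.5]), (37, [332.8, 189.2])]
d2 [([317.1, 219.5], [(np.float64(-11.5), np.float64(1.7524411851475352))]), ([316.8, 377.1], [(np.float64(89.75), np.float64(64.33526597795554))])] scene [(16, [333.0, 180.5]), (37, [332.8, 189.2])]
[ 0.4368 -0.0226  0.0927] [-179.8197  -39.9142  -87.9231] centre [ 0.4363 -0.0121  0.1052]
row [-0.0007  0.0002  0.0506] [-0.002  0.001 -0.002]
```

This rotor rolled from +40° to about -8° and rests there, so it is off-centre too. Regrasp it, straighten up and take it to the bin.

Call:
{"fn": "carry_out", "kwargs": {
  "rows": [
    [0.002, 0, 0.03, 0, 0, 0],
    [0.002, 0, 0.047, 0, 0, 0],
    [0.002, 0, 0.053, 0, 0, 0],
    [0.002, 0, 0.053, 0, 0, 0]
  ]
}}

```text
clock: 28.52
tool_pos: [0.4383, -0.0582, 0.0534]
orientation: [-179.8, -39.9, -87.9]
force: [0.7, 0.7, 1.0]
opening: 0.0442
gripper_force: 0.0
```

Call:
{"fn": "carry_out", "kwargs": {
  "rows": [
    [0, 0, 0, 0, 0, 0],
    [0, 0, 0, 0, 0, 0],
    [0, 0, 0, 0, 0, 0],
    [0, 0, 0, 0, 0, 0]
  ],
  "grip": -1
}}

```text
clock: 29.02
tool_pos: [0.4385, -0.0578, 0.0534]
orientation: [-179.8, -39.9, -87.9]
force: [0.1, 0.1, 0.5]
opening: 0.0176
gripper_force: 30.0
```

Run:
```python
from h import *
p,r=pose();C=np.array([.4375,-.0475,.0657]);o=r.inv().apply(C-p);print(p,r.as_euler("xyz",True),o,telemetry.get_obs()["opening"])
rt=down(-90)
for c in([.44,-.05,.14],[.636,-.045,.13],[.636,-.045,.045]):go(np.array(c)-rt.apply(o),rt)
```

```text
[ 0.4385 -0.0578  0.0534] [-179.7872  -39.8942  -87.9193] [-0.0001  0.0005 -0.016 ] 0.017562453036096166
row [ 0.0393 -0.0026 -0.059 ] [-0.016 -0.696  0.036]
row [ 0.0346 -0.1986 -0.0493] [-0.016 -0.696  0.036]
row [-0.02   -0.1983  0.016 ] [-0.016 -0.696  0.036]
```

Call:
{"fn": "carry_out", "kwargs": {
  "rows": [
    [0.025, 0, -0.035, 0, 0, 0],
    [0.039, -0.003, -0.059, 0, -0.18, 0],
    [0.039, -0.05, -0.059, 0, -0.36, 0],
    [0.037, -0.1, -0.055, 0, -0.54, 0.02],
    [0.035, -0.15, -0.05, -0.016, -0.696, 0.036],
    [0.033, -0.198, -0.049, -0.016, -0.696, 0.036],
    [0.01, -0.197, -0.02, -0.016, -0.696, 0.036],
    [-0.02, -0.197, 0.016, -0.016, -0.696, 0.036]
  ]
}}

```text
clock: 30.02
tool_pos: [0.6355, -0.0459, 0.0276]
orientation: [-180.0, 0.0, -90.1]
force: [0.6, 0.7, -2.7]
opening: 0.0179
gripper_force: 30.0
```

Call:
{"fn": "carry_out", "kwargs": {
  "rows": [
    [0, 0, 0, 0, 0, 0]
  ]
}}

```text
clock: 30.15
tool_pos: [0.6321, -0.0461, 0.0253]
orientation: [179.6, -0.1, -90.1]
force: [-0.4, 0.3, -0.7]
opening: 0.0178
gripper_force: 29.9
```

Run:
```python
from h import *
p,r=pose();print(p,r.as_euler("xyz",True),telemetry.get_obs()["force"])
go([.6355,-.043,.039-.016],down(-90))
```

```text
[ 0.6321 -0.0461  0.0253] [179.5851  -0.0908 -90.0528] [-0.4081  0.3459 -0.7175]
row [-0.0031 -0.0034  0.0023] [ 0.007 -0.002 -0.001]
```

Call:
{"fn": "carry_out", "kwargs": {
  "rows": [
    [-0.002, -0.002, 0.0005, 0, 0, 0],
    [-0.002, -0.002, 0.001, 0, 0, 0],
    [-0.002, -0.002, 0.0018, 0, 0, 0],
    [-0.002, -0.002, 0.0018, 0, 0, 0]
  ]
}}

```text
clock: 30.65
tool_pos: [0.6371, -0.0434, 0.0276]
orientation: [-180.0, -0.0, -90.0]
force: [-0.1, -0.0, -2.6]
opening: 0.018
gripper_force: 29.9
```

Call:
{"fn": "carry_out", "kwargs": {
  "rows": [
    [0, 0, 0.0008, 0, 0, 0],
    [0, 0, 0.0008, 0, 0, 0]
  ]
}}

```text
clock: 30.9
tool_pos: [0.6369, -0.0436, 0.0261]
orientation: [180.0, -0.0, -90.0]
force: [1.2, -0.8, -1.7]
opening: 0.0174
gripper_force: 29.9
```

Still in free air (transient overshoot earlier); lower by about 3.5 mm more.

Call:
{"fn": "carry_out", "kwargs": {
  "rows": [
    [0, 0, 0.0015, 0, 0, 0],
    [0, 0, 0.0028, 0, 0, 0],
    [0, 0, 0.0028, 0, 0, 0]
  ]
}}

```text
clock: 31.28
tool_pos: [0.6368, -0.0436, 0.023]
orientation: [180.0, -0.0, -90.0]
force: [0.0, 0.7, -2.3]
opening: 0.0181
gripper_force: 29.9
```

Call:
{"fn": "carry_out", "kwargs": {
  "rows": [
    [0, 0, 0.0006, 0, 0, 0],
    [0, 0, 0.0006, 0, 0, 0]
  ]
}}

```text
clock: 31.52
tool_pos: [0.6369, -0.0435, 0.0226]
orientation: [180.0, -0.0, -90.0]
force: [-0.3, 0.1, -2.3]
opening: 0.0177
gripper_force: 29.9
```

Call:
{"fn": "carry_out", "kwargs": {
  "rows": [
    [0, 0, 0.0008, 0, 0, 0],
    [0, 0, 0.0008, 0, 0, 0]
  ]
}}

```text
clock: 31.78
tool_pos: [0.6369, -0.0435, 0.0218]
orientation: [180.0, -0.0, -90.0]
force: [-0.5, -0.1, -1.7]
opening: 0.018
gripper_force: 29.9
```

Call:
{"fn": "carry_out", "kwargs": {
  "rows": [
    [0, 0, 0.0007, 0, 0, 0],
    [0, 0, 0.0007, 0, 0, 0]
  ]
}}

```text
clock: 32.02
tool_pos: [0.637, -0.0435, 0.0214]
orientation: [180.0, -0.0, -90.0]
force: [-1.0, 0.0, -0.5]
opening: 0.0177
gripper_force: 29.9
```

Call:
{"fn": "carry_out", "kwargs": {
  "rows": [
    [0, 0, 0, 0, 0, 0],
    [0, 0, 0, 0, 0, 0],
    [0, 0, 0, 0, 0, 0],
    [0, 0, -0.02, 0, 0, 0],
    [0, 0, -0.06, 0, 0, 0],
    [0, 0, -0.1, 0, 0, 0],
    [0, 0, -0.1, 0, 0, 0]
  ],
  "grip": -0.1
}}

```text
clock: 32.9
tool_pos: [0.6394, -0.0433, 0.1252]
orientation: [-179.6, 0.0, -90.0]
force: [0.1, -0.1, -0.8]
opening: 0.0395
gripper_force: 0.0
```

Run:
```python
from h import *
p,r=pose();print(p,telemetry.get_obs()["clock"],telemetry.get_obs()["opening"])
w=cv2.cvtColor(viewer.snapshot("wrist"),cv2.COLOR_RGB2BGR);cv2.imwrite("pics/binw2.png",w)
h=cv2.cvtColor(w,cv2.COLOR_BGR2HSV);m=cv2.inRange(h,(108,90,20),(128,255,255));k,_,st,ce=cv2.connectedComponentsWithStats(m)
print([(st[i].tolist(),ce[i].round().tolist()) for i in range(1,k) if st[i,4]>150])
print(w2pix("wrist",[[.636,.0405,.039],[.636,-.0435,.039],[.636,-.015,.039]],p,r))
go([.419,.3097,.13],down(2.4))
```

```text
[ 0.6394 -0.0433  0.1252] 32.9 0.03950784258197034
[([139, 0, 149, 45, 1095], [210.0, 21.0]), ([309, 190, 26, 94, 1943], [321.0, 240.0]), ([312, 292, 23, 37, 770], [323.0, 311.0]), ([312, 366, 22, 14, 287], [323.0, 372.0])]
[[322.3315 334.4427]
 [322.7947 231.9095]
 [322.6348 268.6823]]
row [-0.3529  0.219  -0.0076] [-0.003 -0.002 -1.613]
```

Call:
{"fn": "carry_out", "kwargs": {
  "rows": [
    [-0.353, 0.219, -0.008, 0, 0, -1.612],
    [-0.353, 0.219, -0.008, 0, 0, -1.612],
    [-0.353, 0.219, -0.008, 0, 0, -1.612],
    [-0.353, 0.219, -0.008, 0, 0, -1.612],
    [-0.353, 0.219, -0.008, 0, 0, -1.612],
    [-0.353, 0.219, -0.008, 0, 0, -1.612],
    [-0.353, 0.219, -0.008, 0, 0, -1.612],
    [-0.353, 0.219, -0.008, 0, 0, -1.612]
  ]
}}

```text
clock: 33.95
tool_pos: [0.4163, 0.3115, 0.1282]
orientation: [179.9, 0.1, -3.5]
force: [0.5, -0.5, 0.9]
opening: 0.0394
gripper_force: 0.0
```

Call:
{"fn": "carry_out", "kwargs": {
  "rows": [
    [0, 0, 0, 0, 0, -0.105],
    [0, 0, 0, 0, 0, -0.105]
  ]
}}

```text
clock: 34.2
tool_pos: [0.4175, 0.3092, 0.1281]
orientation: [179.9, 0.1, 1.9]
force: [-0.3, 0.1, 0.5]
opening: 0.0393
gripper_force: 0.0
```

Run:
```python
from h import *
p,r=pose();print(p,r.as_euler("xyz",True))
go([.419,.3097,.0294],down(2.4))
```

```text
[0.4175 0.3092 0.1281] [179.9015   0.0782   1.9118]
row [ 0.0016 -0.0006  0.0987] [ 0.002  0.001 -0.009]
```

Call:
{"fn": "carry_out", "kwargs": {
  "rows": [
    [0.001, -0.0006, 0.03, 0, 0, 0],
    [0.001, -0.0006, 0.065, 0, 0, 0],
    [0.001, -0.0006, 0.088, 0, 0, 0],
    [0.001, -0.0006, 0.0985, 0, 0, 0],
    [0.001, -0.0006, 0.0985, 0, 0, 0],
    [0.001, -0.0006, 0.0985, 0, 0, 0]
  ]
}}

```text
clock: 34.95
tool_pos: [0.4195, 0.3107, 0.0314]
orientation: [-180.0, -0.0, 1.9]
force: [-0.6, 0.8, -0.4]
opening: 0.0397
gripper_force: 0.0
```

Call:
{"fn": "carry_out", "kwargs": {
  "rows": [
    [0, 0, 0, 0, 0, 0],
    [0, 0, 0, 0, 0, 0],
    [0, 0, 0, 0, 0, 0],
    [0, 0, 0, 0, 0, 0]
  ],
  "grip": -1
}}

```text
clock: 35.45
tool_pos: [0.4192, 0.3103, 0.0309]
orientation: [180.0, -0.0, 2.0]
force: [-0.4, -0.4, 3.9]
opening: 0.0177
gripper_force: 30.0
```

Call:
{"fn": "carry_out", "kwargs": {
  "rows": [
    [0, 0, -0.03, 0, 0, 0],
    [0, 0, -0.08, 0, 0, 0],
    [0, 0, -0.13, 0, 0, 0],
    [0, 0, -0.13, 0, 0, 0]
  ]
}}

```text
clock: 35.95
tool_pos: [0.4206, 0.3122, 0.1645]
orientation: [-179.7, -0.3, 2.0]
force: [0.2, 0.1, -3.0]
opening: 0.0179
gripper_force: 30.0
```

```bash
python3 st.py .018 40 .14 .12
```

```text
[0.4206 0.3122 0.1645] [-179.7005   -0.2555    1.9734] centre [0.4205 0.3121 0.1825]
row [0.0045 0.3683 0.0363] [-0.552  0.548  1.495]
row [0.0044 0.3684 0.0563] [-0.552  0.548  1.495]
```

Call:
{"fn": "carry_out", "kwargs": {
  "rows": [
    [0.004, 0.368, 0.036, -0.552, 0.548, 1.495],
    [0.004, 0.368, 0.036, -0.552, 0.548, 1.495],
    [0.004, 0.368, 0.036, -0.552, 0.548, 1.495],
    [0.004, 0.368, 0.036, -0.552, 0.548, 1.495],
    [0.004, 0.368, 0.036, -0.552, 0.548, 1.495],
    [0.004, 0.368, 0.036, -0.552, 0.548, 1.495],
    [0.004, 0.368, 0.036, -0.552, 0.548, 1.495],
    [0.004, 0.368, 0.036, -0.552, 0.548, 1.495]
  ]
}}

```text
clock: 36.95
tool_pos: [0.4344, -0.0588, 0.124]
orientation: [175.9, -36.6, -76.2]
force: [-0.0, 0.4, -1.9]
opening: 0.0175
gripper_force: 30.0
```

Call:
{"fn": "carry_out", "kwargs": {
  "rows": [
    [0, 0, 0, 0, 0, 0]
  ]
}}

```text
clock: 37.08
tool_pos: [0.4354, -0.0571, 0.1232]
orientation: [175.6, -36.6, -75.7]
force: [-1.0, 0.7, -2.6]
opening: 0.0176
gripper_force: 30.0
```

```bash
python3 st.py .0168 40 .072 .069
```

```text
[ 0.4354 -0.0571  0.1232] [175.5639 -36.5647 -75.6545] centre [ 0.4342 -0.0471  0.1367]
row [-0.0395 -0.0069  0.0501] [-0.054  0.053  0.169]
row [-0.0413 -0.0071  0.0525] [-0.054  0.053  0.169]
```

Call:
{"fn": "carry_out", "kwargs": {
  "rows": [
    [-0.01, -0.003, 0.012, -0.054, 0.053, 0.169],
    [-0.02, -0.006, 0.025, -0.054, 0.053, 0.169],
    [-0.03, -0.007, 0.038, -0.054, 0.053, 0.169],
    [-0.036, -0.007, 0.046, -0.054, 0.053, 0.169],
    [-0.04, -0.007, 0.051, -0.054, 0.053, 0.169],
    [-0.041, -0.007, 0.052, -0.054, 0.053, 0.169],
    [-0.041, -0.007, 0.052, -0.054, 0.053, 0.169]
  ]
}}

```text
clock: 37.95
tool_pos: [0.4383, -0.0548, 0.0585]
orientation: [-179.7, -39.9, -88.0]
force: [-0.1, -0.6, -2.0]
opening: 0.0176
gripper_force: 30.0
```

```bash
python3 st.py .0168 40 .067 .066
```

```text
[ 0.4383 -0.0548  0.0585] [-179.7411  -39.8504  -87.9737] centre [ 0.4378 -0.044   0.0714]
row [-0.0028  0.0004  0.0034] [-0.003  0.003 -0.002]
row [-0.0034  0.0004  0.0041] [-0.003  0.003 -0.002]
```

Call:
{"fn": "carry_out", "kwargs": {
  "rows": [
    [-0.0015, 0, 0.002, 0, 0, 0],
    [-0.0024, 0, 0.003, 0, 0, 0],
    [-0.0027, 0, 0.0033, 0, 0, 0],
    [-0.0027, 0, 0.0033, 0, 0, 0]
  ]
}}

```text
clock: 38.45
tool_pos: [0.4382, -0.0549, 0.054]
orientation: [-179.8, -39.9, -88.0]
force: [-0.2, 0.1, -2.0]
opening: 0.0175
gripper_force: 30.0
```

Call:
{"fn": "carry_out", "kwargs": {
  "rows": [
    [-0.0002, 0, 0.0003, 0, 0, 0],
    [-0.0002, 0, 0.0003, 0, 0, 0]
  ]
}}

```text
clock: 38.7
tool_pos: [0.4382, -0.055, 0.0536]
orientation: [-179.8, -39.9, -88.0]
force: [0.7, -0.6, -2.4]
opening: 0.0179
gripper_force: 30.0
```

Call:
{"fn": "carry_out", "kwargs": {
  "rows": [
    [-0.0003, 0, 0.0004, 0, 0, 0],
    [-0.0003, 0, 0.0004, 0, 0, 0]
  ]
}}

```text
clock: 38.95
tool_pos: [0.4382, -0.055, 0.0532]
orientation: [-179.8, -39.9, -88.0]
force: [0.7, 0.6, -0.6]
opening: 0.018
gripper_force: 30.0
```

Call:
{"fn": "carry_out", "kwargs": {
  "rows": [
    [-0.0002, 0, 0.0003, 0, 0, 0],
    [-0.0002, 0, 0.0003, 0, 0, 0]
  ]
}}

```text
clock: 39.2
tool_pos: [0.4383, -0.055, 0.053]
orientation: [-179.7, -39.9, -88.0]
force: [-1.4, 1.3, 2.5]
opening: 0.0178
gripper_force: 30.0
```

Light contact; back off a hair and release, watching.

Call:
{"fn": "carry_out", "kwargs": {
  "rows": [
    [0.0001, 0, -0.0002, 0, 0, 0],
    [0.0001, 0, -0.0002, 0, 0, 0]
  ]
}}

```text
clock: 39.45
tool_pos: [0.4382, -0.055, 0.0531]
orientation: [-179.8, -39.9, -88.0]
force: [-0.0, 1.8, 1.9]
opening: 0.0177
gripper_force: 30.0
```

Call:
{"fn": "carry_out", "kwargs": {
  "rows": [
    [0, 0, 0, 0, 0, 0],
    [0, 0, 0, 0, 0, 0],
    [0, 0, -0.01, 0, 0, 0],
    [0, 0, -0.03, 0, 0, 0],
    [0, 0, -0.05, 0, 0, 0]
  ],
  "grip": 0
}}

```text
clock: 40.08
tool_pos: [0.4367, -0.0222, 0.0921]
orientation: [-179.8, -39.9, -88.0]
force: [-0.2, -0.1, -0.3]
opening: 0.0435
gripper_force: 0.0
```

```bash
python3 trk.py e1;python3 off.py e1
```

```text
40.075 0.044 [(337, [316.9, 277.7], [25, 14]), (239, [317.2, 377.2], [31, 19])] | scene [(18, [347.8, 185.3]), (38, [342.2, 192.3])]
e1 [([316.9, 277.7], [(np.float64(41.5), np.float64(0.24197450880255722))]), ([317.2, 377.2], [(np.float64(89.75), np.float64(65.50485923103096))])] scene [(18, [347.8, 185.3]), (38, [342.2, 192.3])]
```

Call:
{"fn": "carry_out", "kwargs": {
  "rows": [
    [0, 0, 0, 0, 0, 0],
    [0, 0, 0, 0, 0, 0],
    [0, 0, 0, 0, 0, 0],
    [0, 0, 0, 0, 0, 0],
    [0, 0, 0, 0, 0, 0],
    [0, 0, 0, 0, 0, 0]
  ]
}}

```text
clock: 40.92
tool_pos: [0.4368, -0.023, 0.0913]
orientation: [-179.8, -39.9, -88.0]
force: [0.1, -0.7, -0.7]
opening: 0.0441
gripper_force: 0.0
```

```bash
python3 trk.py e2;python3 off.py e2; python3 st.py .0168 40 .066
```

```text
40.925 0.0439 [(341, [316.9, 277.3], [25, 14]), (233, [316.9, 377.5], [29, 20])] | scene [(17, [347.9, 185.4]), (36, [342.1, 192.3])]
e2 [([316.9, 277.3], [(np.float64(40.25), np.float64(0.06393037769907073))]), ([316.9, 377.5], [(np.float64(89.75), np.float64(64.73720537794739))])] scene [(17, [347.9, 185.4]), (36, [342.1, 192.3])]
[ 0.4368 -0.023   0.0914] [-179.7596  -39.8765  -87.9854] centre [ 0.4364 -0.0122  0.1042]
row [-0.0001  0.0002  0.0497] [-0.002  0.002 -0.002]
```

It stays put at 40° (creep about 1°), so it is balanced. Regrasp it and take it to the green rack.

Call:
{"fn": "carry_out", "kwargs": {
  "rows": [
    [0, 0, 0.03, 0, 0, 0],
    [0, 0, 0.045, 0, 0, 0],
    [0, 0, 0.05, 0, 0, 0],
    [0, 0, 0.05, 0, 0, 0]
  ]
}}

```text
clock: 41.52
tool_pos: [0.4383, -0.055, 0.0531]
orientation: [-179.8, -39.9, -88.0]
force: [-0.1, -0.8, 0.3]
opening: 0.0438
gripper_force: 0.0
```

Call:
{"fn": "carry_out", "kwargs": {
  "rows": [
    [0, 0, 0, 0, 0, 0],
    [0, 0, 0, 0, 0, 0],
    [0, 0, 0, 0, 0, 0],
    [0, 0, 0, 0, 0, 0]
  ],
  "grip": -1
}}

```text
clock: 42.02
tool_pos: [0.4384, -0.0547, 0.0531]
orientation: [-179.7, -39.9, -88.0]
force: [0.7, 0.2, 0.9]
opening: 0.0177
gripper_force: 30.0
```

Call:
{"fn": "carry_out", "kwargs": {
  "rows": [
    [0.02, 0, -0.03, 0, 0, 0],
    [0.045, 0, -0.055, 0, 0, 0],
    [0.06, 0, -0.075, 0, 0, 0],
    [0.06, 0, -0.075, 0, 0, 0]
  ]
}}

```text
clock: 42.52
tool_pos: [0.4384, -0.0521, 0.1498]
orientation: [-179.6, -39.7, -88.1]
force: [-0.0, 0.2, -2.7]
opening: 0.0181
gripper_force: 30.0
```

Run:
```python
from h import *
p,r=pose();o=telemetry.get_obs();print(o["clock"],p,r.as_euler("xyz",True),o["opening"],o["gripper_force"],o["joint_pos"])
go([.455,-.268,.15],down(-1))
im=cv2.imread("pics/top0.png");h=cv2.cvtColor(im,cv2.COLOR_BGR2HSV)
m=cv2.inRange(h,(50,110,40),(75,255,255));m[:,:400]=0;m[:,480:]=0
for lo,hi in((410,440),(440,480)):
    q=np.zeros_like(m);q[:,lo:hi]=m[:,lo:hi];ys,xs=np.nonzero(q)
    t=(np.array([(xs[ys<ys.min()+20].mean(),ys.min()),(xs[ys>ys.max()-20].mean(),ys.max())]));print(t,pix2w("top",t,[.054]*2))
```

```text
42.525 [ 0.4384 -0.0521  0.1498] [-179.5632  -39.7113  -88.0982] 0.018137926727713798 29.995450107380748 [ 46.7757   9.7625 -45.2607  29.6176 -67.9754 -64.2055]
row [ 0.1665 -0.0084  0.1381] [ 0.519 -0.558 -1.451]
[[425.8286 255.    ]
 [426.3514 348.    ]] [[ 0.5777 -0.2312  0.054 ]
 [ 0.3728 -0.2287  0.054 ]]
[[457.7812 256.    ]
 [458.4412 347.    ]] [[ 0.5745 -0.3032  0.054 ]
 [ 0.373  -0.3008  0.054 ]]
```

Call:
{"fn": "carry_out", "kwargs": {
  "rows": [
    [0.166, -0.008, 0.137, 0.519, -0.558, -1.451],
    [0.166, -0.008, 0.137, 0.519, -0.558, -1.451],
    [0.166, -0.008, 0.137, 0.519, -0.558, -1.451],
    [0.166, -0.008, 0.137, 0.519, -0.558, -1.451],
    [0.166, -0.008, 0.137, 0.519, -0.558, -1.451],
    [0.166, -0.008, 0.137, 0.519, -0.558, -1.451],
    [0.166, -0.008, 0.137, 0.519, -0.558, -1.451],
    [0.166, -0.008, 0.137, 0.519, -0.558, -1.451]
  ]
}}

```text
clock: 43.52
tool_pos: [0.4521, -0.2683, 0.1488]
orientation: [173.3, -8.8, -22.8]
force: [-0.9, -0.8, -1.7]
opening: 0.0177
gripper_force: 30.0
```

Run:
```python
from h import *
p,r=pose();print(p,r.as_euler("xyz",True))
go([.455,-.267,.15],down(-0.8))
```

```text
[ 0.4521 -0.2683  0.1488] [173.2521  -8.79   -22.7835]
row [ 0.0023 -0.0022 -0.0011] [ 0.146 -0.129 -0.392]
```

Call:
{"fn": "carry_out", "kwargs": {
  "rows": [
    [0.002, -0.002, -0.001, 0.146, -0.129, -0.392],
    [0.002, -0.002, -0.001, 0.146, -0.129, -0.392],
    [0.002, -0.002, -0.001, 0.146, -0.129, -0.392],
    [0.002, -0.002, -0.001, 0.146, -0.129, -0.392]
  ]
}}

```text
clock: 44.02
tool_pos: [0.4554, -0.2679, 0.1495]
orientation: [179.9, -0.0, -1.1]
force: [-0.4, -1.1, -1.8]
opening: 0.0176
gripper_force: 30.0
```

Run:
```python
from h import *
p,r=pose();print(p,r.as_euler("xyz",True))
w=cv2.cvtColor(viewer.snapshot("wrist"),cv2.COLOR_RGB2BGR);cv2.imwrite("pics/gw.png",w);np.savez("gw.npz",p=p,q=r.as_quat())
h=cv2.cvtColor(w,cv2.COLOR_BGR2HSV);m=cv2.inRange(h,(50,150,90),(75,255,255))
k,_,st,ce=cv2.connectedComponentsWithStats(m)
for i in range(1,k):
    if st[i,4]>60:
        x,y,ww,hh,_=st[i];q=np.array([(x,y),(x+ww,y),(x,y+hh),(x+ww,y+hh),ce[i]]);print(st[i],pix2w("wrist",q,[.054]*5,p,r)[:,:2].round(4).tolist())
c=.0477
print("model",w2pix("wrist",[[.4745+a,-.266+b,z] for a in(-.012,.0,.012,.064,.088,.1) for b in(-.036,.036) for z in(.054,)],p,r).round(0).tolist())
go([.4745,-.266,.0309+.006],down(-0.8))
```

```text
[ 0.4554 -0.2679  0.1495] [179.9126  -0.0318  -1.1448]
[259  79  10  35 251] [[0.5618, -0.2307], [0.5617, -0.2375], [0.5387, -0.2294], [0.5385, -0.2364], [0.5508, -0.2336]]
[360  78  10  35 260] [[0.5611, -0.2996], [0.561, -0.3065], [0.5379, -0.2997], [0.5378, -0.3067], [0.5499, -0.3026]]
[262 163   8  26  93] [[0.5047, -0.2297], [0.5046, -0.2354], [0.486, -0.2286], [0.4858, -0.2344], [0.4956, -0.2318]]
[358 180   9  99 429] [[0.4911, -0.2986], [0.491, -0.3051], [0.4139, -0.2993], [0.4137, -0.3063], [0.4493, -0.3021]]
[265 203   7  18  70] [[0.4755, -0.2302], [0.4754, -0.2354], [0.4619, -0.2295], [0.4618, -0.2347], [0.4691, -0.232]]
[265 221   9  58 306] [[0.4619, -0.2295], [0.4617, -0.2362], [0.4154, -0.2267], [0.4153, -0.2338], [0.4382, -0.2311]]
model [[362.0, 218.0], [266.0, 220.0], [362.0, 202.0], [265.0, 204.0], [363.0, 186.0], [264.0, 188.0], [363.0, 112.0], [260.0, 114.0], [363.0, 76.0], [258.0, 78.0], [364.0, 57.0], [257.0, 59.0]]
row [ 0.0193 -0.0022  0.1129] [ 0.002 -0.001 -0.007]
```

Call:
{"fn": "carry_out", "kwargs": {
  "rows": [
    [0.019, -0.001, 0.04, 0, 0, 0],
    [0.019, -0.001, 0.08, 0, 0, 0],
    [0.019, -0.001, 0.1, 0, 0, 0],
    [0.019, -0.001, 0.11, 0, 0, 0],
    [0.019, -0.001, 0.113, 0, 0, 0],
    [0.019, -0.001, 0.113, 0, 0, 0]
  ]
}}

```text
clock: 44.82
tool_pos: [0.4757, -0.267, 0.0391]
orientation: [179.9, -0.3, -1.0]
force: [-0.1, 0.2, -1.4]
opening: 0.0178
gripper_force: 30.0
```

Call:
{"fn": "carry_out", "kwargs": {
  "rows": [
    [0, 0, 0.002, 0, 0, 0],
    [0, 0, 0.004, 0, 0, 0],
    [0, 0, 0.0045, 0, 0, 0],
    [0, 0, 0.0045, 0, 0, 0]
  ]
}}

```text
clock: 45.32
tool_pos: [0.4753, -0.267, 0.034]
orientation: [179.9, -0.2, -1.0]
force: [-0.5, -0.4, -2.5]
opening: 0.0177
gripper_force: 30.0
```

Call:
{"fn": "carry_out", "kwargs": {
  "rows": [
    [-0.0006, 0, 0.001, 0, 0, 0],
    [-0.0006, 0, 0.002, 0, 0, 0],
    [-0.0006, 0, 0.0024, 0, 0, 0],
    [-0.0006, 0, 0.0024, 0, 0, 0]
  ]
}}

```text
clock: 45.82
tool_pos: [0.4746, -0.267, 0.0316]
orientation: [179.9, -0.2, -1.0]
force: [-1.4, -0.3, 0.2]
opening: 0.018
gripper_force: 30.0
```

Call:
{"fn": "carry_out", "kwargs": {
  "rows": [
    [0, 0, 0.0005, 0, 0, 0],
    [0, 0, 0.0005, 0, 0, 0]
  ]
}}

```text
clock: 46.08
tool_pos: [0.4748, -0.267, 0.0314]
orientation: [179.9, -0.2, -1.0]
force: [-2.0, -0.5, 4.3]
opening: 0.0176
gripper_force: 30.0
```

Call:
{"fn": "carry_out", "kwargs": {
  "rows": [
    [-0.0006, 0, 0.0003, 0, 0, 0],
    [-0.0008, 0, 0.0004, 0, 0, 0]
  ]
}}

```text
clock: 46.32
tool_pos: [0.4744, -0.2671, 0.0311]
orientation: [179.9, -0.3, -1.0]
force: [-1.5, 1.1, 6.5]
opening: 0.0176
gripper_force: 30.0
```

Call:
{"fn": "carry_out", "kwargs": {
  "rows": [
    [0, 0, 0, 0, 0, 0],
    [0, 0, 0, 0, 0, 0],
    [0, 0, 0, 0, 0, 0],
    [0, 0, -0.02, 0, 0, 0],
    [0, 0, -0.06, 0, 0, 0],
    [0, 0, -0.1, 0, 0, 0],
    [0, 0, -0.13, 0, 0, 0],
    [0, 0, -0.13, 0, 0, 0]
  ],
  "grip": -0.1
}}

```text
clock: 47.32
tool_pos: [0.4751, -0.2671, 0.1633]
orientation: [179.8, -0.5, -1.0]
force: [0.7, -0.2, -0.6]
opening: 0.0397
gripper_force: 0.0
```

Run:
```python
from h import *
p,r=pose();o=telemetry.get_obs();print(o["clock"],p,o["force"],o["opening"])
for n in("wrist","top"):
    w=cv2.cvtColor(viewer.snapshot(n),cv2.COLOR_RGB2BGR);cv2.imwrite(f"pics/fin{n}.png",w)
    h=cv2.cvtColor(w,cv2.COLOR_BGR2HSV);k,_,st,ce=cv2.connectedComponentsWithStats(cv2.inRange(h,(108,90,20),(128,255,255)))
    print(n,[(st[i].tolist()) for i in range(1,k) if st[i,4]>(150 if n=="wrist" else 25)])
    P=[[.4742,-.267,.0477],[.4742,-.267,.0827],[.5092,-.267,.0477],[.4742,-.217,.0477],[.4742,-.317,.0477],[.636,.0405,.06],[.636,-.03,.06]]
    print(w2pix(n,P,p,r).round(0).tolist())
g=cv2.cvtColor(cv2.imread("pics/finwrist.png"),cv2.COLOR_BGR2GRAY)
```

```text
47.325 [ 0.4751 -0.2671  0.1633] [ 0.6513 -0.2132 -0.5677] 0.03967600158135724
wrist [[0, 0, 68, 39, 1598], [305, 182, 24, 85, 1630]]
[[316.0, 224.0], [316.0, 236.0], [315.0, 180.0], [254.0, 225.0], [379.0, 223.0], [-93.0, 30.0], [-16.0, 18.0]]
top [[398, 170, 49, 52, 1646]]
[[442.0, 302.0], [446.0, 302.0], [442.0, 286.0], [420.0, 302.0], [464.0, 301.0], [302.0, 230.0], [335.0, 230.0]]
```

```bash
python3 -c "
from plant import workorder;print(workorder.close_job())"
```

```text
the job is handed in; nothing more can be done
None
```

I tested all three rotors on the knife edges and handed the job in at about 47 s: the far and middle rotors rolled towards yellow line up and are in the red bin, and the near one stayed at 40° and hangs in the middle place of the green rack.

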